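# Stir the drying desiccant and clip the probe on the dish

## Robot

A 6-joint arm with a two-finger parallel gripper is mounted at the origin on the work surface; the furniture and walls round the work are solid. World frame = base frame: x ahead of the robot, y to its left, z up, the work surface at z = 0. Lengths are in m, angles in rad, forces in N, time in s.
With the tool pointing down it reaches from about 0.35 to 0.975 m from the base axis. Payload 4.9 kg.
Tool frame: the origin (TCP) lies midway between the tips of the shut fingers; the grasp point (between the pads) lies 19 mm behind it; z points along the fingers, y is the line along which they close (so a half turn about z gives the same grasp; the last joint's range is limited). The gripper opens to 85 mm and grips with 20 to 120 N. Pads are 22 mm wide; open, the fingers measure 114 mm over their backs; the gripper's body (76 mm by 85 mm) begins 54 mm behind the grasp point. The pads swing forward as they close: fully open they stand 13 mm farther back than shut.
Start: joints at [1.212, 0.053, 1.613, -0, 1.476, -0.119], TCP at [0.148, 0.607, 0.231] pointing down, gripper open.
Joint ranges: [-3.01, 3.01], [-1.01, 2.22], [0.06, 2.58], [-1.02, 4.17], [0.09, 2.62], [-3.14, 3.14]. Speed limits (rad/s): [2.57, 2.57, 3.14, 3.14, 3.14, 3.14].

## Interface

Orientations are given as a unit quaternion [w, x, y, z].
In Python, from plant import state, grab_frame, job_done, cut_out, place_of gives the robot as it stands.
- The arm moves only by the tool jog_arm, never from a script. Its argument "motion" is text: rows parted by semicolons, each of 7 numbers parted by spaces: the opening in per cent of the stroke, from 0 (shut) to 100 (fully open), then the shift along the tool's x, y, z as a fraction of full scale, then the turn, a rotation vector about the tool's x, y, z as a fraction of full scale. A call has exactly 5 rows; each row is the pose to reach, as a shift and turn from the pose commanded when the call began, along the tool's axes at that moment; what a row does not reach only later rows make up. Full scale, the value 1, is 50 cm for a shift and 1.5 rad for a turn. A row lasts 1/8 s, in which the tool goes at most 62.5 mm and 10.7 degrees, less where a joint would pass 70% of its speed; a pose out of reach is approached as far as the arm can. A call with a number of a shift or a turn outside -1 to 1 is refused whole. A call with a gripper value outside its range is refused whole. The fingers move at their own pace and stop on an object; the grip force is fixed at half the most. Time passes only in rows, so rows that repeat a pose let the fingers close, or fill a call up. It gives the time, the measured TCP pose, the force, the opening and the grip force at its end, in the units of the state.
- state(): the state, without advancing time (a new reading comes with each control period).
- grab_frame(name): name is "scene" or "top" or "wrist"; returns a dict with "color" (400x640x3 uint8, red, green, blue), "range_z" (400x640 float32, m along the optical axis (not along the pixel's ray), 0 where there is no reading), "intrinsics" (3x3 intrinsics, pixels), "world_from_camera" (4x4, takes a point from camera to world coordinates). Camera axes: x right, y up, looking along -z (the intrinsics and any distortion apply to the point x, -y, -z); pixel columns grow to the right and rows downward; lengths in m; the calibration is good to about 2 mm. A picture is of the moment at which its call begins.
- job_done(): hands the job in; it is judged then, once.
Trained networks look in the newest picture that a camera, given by its name, has taken for a name from the list of things; names that differ only in an ending like _2 or _b are one class to them, and where a whole thing is asked for, a point or a joint stands for the part that bears it (a point fixed in the world has none). Each returns a list of dicts, best first, with "p" (0 to 1); they miss things now and then, are a little off and sometimes report something else, mostly with a low value. They report only what shows in the picture. A call takes as long as a camera call.
- cut_out(camera, thing): "pixels" (400x640 bool, what is visible of it).
- place_of(camera, thing): "at" ([x, y, z] in m, in world coordinates, good to about 4 mm: a listed point, or the origin of a listed thing).
The state is a dict: "time": time; "joint_pos": joint angles; "joint_vel": joint speeds; "joint_efforts": joint torques, N m; "tool_pos": TCP position; "tool_rot": TCP orientation; "contact_force": force on the tool from outside, world axes, zero at the start; "ft_torque": the same for the moment, N m; "gripper_width": opening from 0.0 (shut) to 1.0 (fully open); "grasp_force": force on a finger pad.
Only numpy, scipy, OpenCV 4.12 (cv2) and the standard library are available. Lean on these libraries where they do the work, as an engineer would, in place of code of your own. Each camera call takes 0.05 s, during which the arm holds its last target. There are 200 camera calls.

## Task

Pull the stirrer out from under the riser, take it by its handle and stir the desiccant beads in the dish on the hot plate with its foot until every bead has been pushed off the spot where it lay, with none thrown out. Put the stirrer back in its slanted rest, handle end up. Then squeeze the sprung probe clip off the riser's edge and clip it fully down on the rim of the dish with its probe hanging inside, leaving the bottle and the cup of screws behind the hot plate alone.

Things in the scene. Friction and masses are not known exactly. Their poses are not given: they have to be found in the camera images.
- dish_floor (a point): Centre of the flat inner floor of a round, straight-walled steel dish, 41 mm above the bench; inner radius 52 mm, wall 3 mm thick, 37 mm deep inside. The dish is fixed in the middle of a black hot plate (124 x 124 mm, 38 mm high), fixed on the bench.
- dish_rim (a point): Centre of the dish's mouth, level with the top of its wall, 78 mm above the bench.
- riser: Grey steel shelf, fixed: top plate 140 x 100 mm, 91 to 95 mm above the bench, on two side plates, open in front and behind. Its own -x axis is the front, which looks to the robot; y runs along it. An upright lip, 3 mm thick, 140 mm long, middle at x = -48.5 mm, stands along the front edge, its top 121 mm above the bench. Origin: centre at bench level.
- stirrer: Straight stirrer, 201 mm long, 120 g, loose; lies flat, handle under the riser, the rest out in front. Origin: middle of the foot's end face, on the rod's axis; x axis along the rod to the handle. From the origin: steel foot 18 mm round, 0 to 30 mm; steel shank 10 mm round, 30 to 117 mm; square wooden handle 18 x 18 mm, 117 to 201 mm. Centre of mass at 57 mm.
- stirrer_handle (a point): On the stirrer's axis in the upper half of its handle, 165 mm from the foot's end.
- rest: Slanted rest for the stirrer, dark steel, fixed, base plate 113 x 56 x 6 mm. Two V forks and a toe plate hold the rod at 45 degrees, rising along the rest's own x axis. The forks carry the shank 43 and 100 mm from the foot's end; each is 6 mm thick along the rod, 34 mm wide; the Vs (90 degrees) open square to the rod, up and towards -x. Origin at bench level, 78 mm from the base's toe end.
- rest_foot (a point): Where the stirrer's origin (middle of the foot's end) lies when it is in the rest, against the toe plate; 30 mm above the bench.
- rest_handle (a point): Where stirrer_handle lies when the stirrer is in the rest; 147 mm above the bench. The line from rest_foot to here is the rod's axis; between and above the forks it is free on both sides.
- probe_clip: Sprung aluminium clip, 72 mm high, 24 mm wide, 45 g, loose; at the start it sits astride the riser's lip, levers up. Origin: the throat, middle of the bridge's underside, which rests on the top of the wall. Own z up, x square to the wall towards the probe side, y along the wall. Jaws with flared ends reach 19 mm below the throat; the probe (4 mm round, x = +9.5 mm) reaches 22 mm below it.
- clip_grip (a point): 36 mm above the throat: the height to pinch the two levers, across the clip's x. The upright one is on the +x side (outer face x = +9 mm, up to z = 48 mm), one with the jaw and probe of that side. The other slants out to -x (outer face x = -7 mm at z = 8 mm, x = -25 mm at z = 44 mm), one with the hinged jaw. Pinching them together opens the jaws.
- probe_tip (a point): Lower end of the clip's probe.
- clip_jaw (a joint): Hinge of the clip's sprung jaw: 0 when shut on a 3 mm wall; 0.45 (stop) when the levers are squeezed parallel, 16 mm apart over their outer faces: then the jaws stand 6 mm apart at the throat and 14 mm at their ends, the fixed jaw's face at x = +1.5 mm. -0.12 when shut on nothing. The spring needs 6 to 10 N at the levers.
- bead_0: One of eight alike white ceramic desiccant beads in the dish, a barrel 18 mm across and 14 mm high, 11 g, loose. Origin: centre of its flat underside.
- bead_1: Another bead like bead_0.
- bead_2: Another bead like bead_0.
- bead_3: Another bead like bead_0.
- bead_4: Another bead like bead_0.
- bead_5: Another bead like bead_0.
- bead_6: Another bead like bead_0.
- bead_7: Another bead like bead_0.
- screw_cup: Low red cup of screws, 50 mm across, 16 mm high, loose, behind the hot plate; leave it alone.
- flux_bottle: Small white bottle, 32 mm across, 78 mm high, loose, behind the hot plate; leave it alone.

How it is judged:
By the outcome, as a careful person would: the job done as asked, in the order asked, and still so for the second after the job is handed in, with the robot touching nothing.
It also fails if it takes over 72 s, if anything falls off the work surface, if the arm or the gripper's body presses on something with over 40 N, if the wrist force passes 120 N, or if a joint passes its speed limit or range.

## Working session

There is one attempt and no reset: what is moved stays moved. The work goes in short steps, Python scripts to look and compute and a tool call to move; the robot and the scene stay as the last step left them, time stands still between calls to the robot, and variables do not carry over. Pictures are saved under pics/ and viewed, at most 12 in all, crops included, and the job is handed in when it is done.

Besides the shell and the picture viewer there is one more tool, called after "Request:" by a JSON object that holds its "op" and its "data". jog_arm: Moves the arm, as the interface text tells. Shift numbers are shares of 50 cm and turn numbers shares of 1.5 rad, none past 1 either way. Its arguments: {"type":"object","properties":{"motion":{"type":"string"}},"required":["motion"]}

```bash
mkdir -p pics; ls; cat > h.py <<'E'
import numpy as np, cv2
from scipy.spatial.transform import Rotation as R
from plant import state, grab_frame, job_done, cut_out, place_of
def pts(f,m=None):
    z=f["range_z"];K=f["intrinsics"];v,u=np.nonzero((z>0)&(m if m is not None else True))
    d=z[v,u];p=np.c_[(u-K[0,2])/K[0,0]*d,-(v-K[1,2])/K[1,1]*d,-d]
    T=f["world_from_camera"];return p@T[:3,:3].T+T[:3,3]
def save(f,n):cv2.imwrite(f"pics/{n}.png",f["color"][...,::-1])
E
python3 - <<'E'
from h import *
np.set_printoptions(precision=4,suppress=True)
s=state();print(s["time"],s["tool_pos"],s["tool_rot"],s["gripper_width"])
fs={c:grab_frame(c) for c in("top","scene")}
cv2.imwrite("pics/a.png",np.vstack([fs["top"]["color"],fs["scene"]["color"]])[...,::-1][:, :])
im=np.vstack([fs["top"]["color"],fs["scene"]["color"]])[...,::-1]
cv2.imwrite("pics/a.png",cv2.resize(im,(480,600)))
for c in fs: save(fs[c],c)
for n in "dish_floor dish_rim riser stirrer stirrer_handle rest rest_foot rest_handle probe_clip clip_grip probe_tip bead_0 screw_cup flux_bottle".split():
    for c in fs:
        print(n,c,[(round(d["p"],2),np.round(d["at"],4).tolist()) for d in place_of(c,n)][:9 if n=="bead_0" else 2])
E
```

```text
pics
0.0 [0.1482 0.6065 0.23  ] [-0.0003  0.1196  0.9928 -0.001 ] 0.9988861444325953
dish_floor top [(0.93, [0.5072, 0.0868, 0.0378]), (0.26, [0.5096, 0.097, 0.041])]
dish_floor scene [(0.92, [0.5109, 0.0825, 0.0415]), (0.73, [0.5439, 0.0943, 0.0408])]
dish_rim top [(0.76, [0.5044, 0.0888, 0.0768]), (0.41, [0.5459, 0.0955, 0.0387])]
dish_rim scene [(0.78, [0.5132, 0.0867, 0.0783])]
riser top []
riser scene [(0.64, [0.5808, 0.333, -0.0001])]
stirrer top [(0.91, [0.4121, 0.3289, 0.0041])]
stirrer scene [(0.75, [0.4149, 0.3329, 0.0096])]
stirrer_handle top []
stirrer_handle scene [(0.62, [0.5803, 0.3534, 0.0102])]
rest top [(0.57, [0.3914, 0.2234, 0.0016])]
rest scene [(0.84, [0.3935, 0.2232, -0.0035])]
rest_foot top [(0.6, [0.386, 0.2814, 0.0294])]
rest_foot scene [(0.76, [0.3883, 0.284, 0.0283]), (0.63, [0.5454, 0.0941, 0.0438])]
rest_handle top [(0.76, [0.4027, 0.1653, 0.1452])]
rest_handle scene [(0.39, [0.5438, 0.3431, 0.0975])]
probe_clip top [(0.5, [0.5387, 0.3462, 0.1186])]
probe_clip scene [(0.66, [0.5357, 0.3434, 0.1215])]
clip_grip top [(0.53, [0.5349, 0.3455, 0.1582])]
clip_grip scene []
probe_tip top [(0.47, [0.5455, 0.3466, 0.0989])]
probe_tip scene [(0.82, [0.5442, 0.3431, 0.0939])]
bead_0 top [(0.6, [0.5101, 0.0936, 0.0428]), (0.57, [0.4966, 0.0458, 0.0437]), (0.57, [0.5081, 0.0746, 0.0402]), (0.5, [0.4757, 0.0768, 0.042]), (0.41, [0.5212, 0.1166, 0.0423]), (0.4, [0.5313, 0.0555, 0.0435]), (0.39, [0.4824, 0.1132, 0.0407]), (0.38, [0.549, 0.0981, 0.0376])]
bead_0 scene [(0.63, [0.5359, 0.0546, 0.0397]), (0.56, [0.5128, 0.0961, 0.0437]), (0.49, [0.5438, 0.0947, 0.0388]), (0.49, [0.5117, 0.0746, 0.0453]), (0.46, [0.4842, 0.1083, 0.045]), (0.45, [0.5204, 0.1191, 0.0443])]
screw_cup top [(0.72, [0.5971, 0.1795, -0.0011])]
screw_cup scene [(0.66, [0.5964, 0.1741, 0.0022])]
flux_bottle top [(0.82, [0.6059, 0.068, -0.0008])]
flux_bottle scene [(0.51, [0.6079, 0.0629, -0.0023])]
```

View pics/top.png

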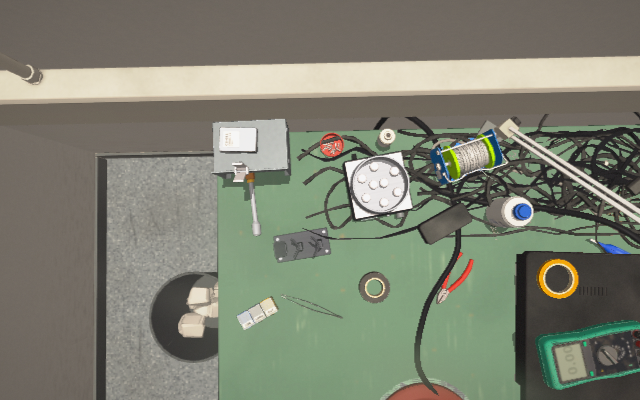

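View pics/scene.png

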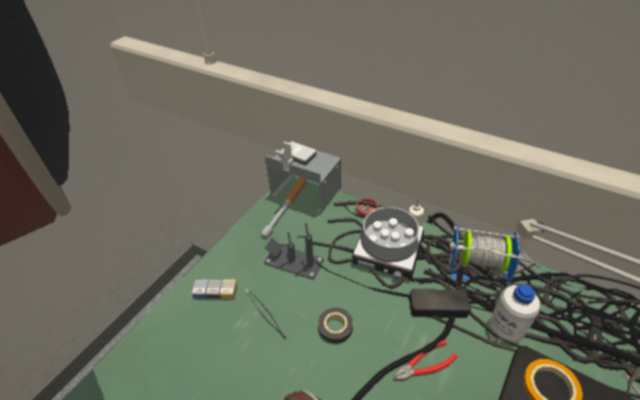

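Top view: stirrer foot at px (257,230) with its handle under the riser (250,148). The clip is on the riser lip at (238,170), the rest at (301,245), and the dish with 8 beads at (379,184). The scene view agrees. Next I'll measure the yaws.

```bash
cat >> h.py <<'E'
from h2 import *
E
cat > h2.py <<'E'
E
python3 - <<'E'
from h import *
np.set_printoptions(precision=4,suppress=True)
for c in("top","scene"):
    f=grab_frame(c); P=pts(f)
    for n in("stirrer","rest","riser","probe_clip","dish_rim"):
        r=cut_out(c,n)
        if not r: print(c,n,"none");continue
        p=pts(f,r[0]["pixels"])
        if n=="riser": p=p[(p[:,2]>.088)&(p[:,2]<.1)]
        if n=="rest": p0=p; p=p[p[:,2]<.012]
        if n=="dish_rim": p=p[abs(p[:,2]-.078)<.004]
        if len(p)<15: print(c,n,len(p));continue
        b=cv2.minAreaRect(p[:,:2].astype(np.float32)); m=p.mean(0); w,v=np.linalg.eigh(np.cov((p-m)[:,:2].T))
        print(c,n,len(p),"mean",m,"z",p[:,2].min(),p[:,2].max(),"pca",np.degrees(np.arctan2(v[1,1],v[0,1])),"rect",np.array(b[0]),np.array(b[1]),b[2])
        if n=="dish_rim":
            A=np.c_[2*p[:,:2],np.ones(len(p))];s=np.linalg.lstsq(A,(p[:,:2]**2).sum(1),rcond=None)[0];print(" circ",s[:2],np.sqrt(s[2]+s[0]**2+s[1]**2))
        if n=="stirrer":
            print(" lo x",p[np.argsort(p[:,0])[:8]].mean(0),"hi x",p[np.argsort(p[:,0])[-8:]].mean(0))
    if c=="top":
        # clutter height map coarse
        for x in np.arange(.26,.66,.03):
            print(round(x,2),[int(1e3*np.max(q)) if len(q:=P[(abs(P[:,0]-x)<.015)&(abs(P[:,1]-y)<.015),2]) else -1 for y in np.arange(.42,-.08,-.03)])
E
```

```text
top stirrer 363 mean [0.4775 0.3402 0.0141] z -0.004454220254457741 0.1259019510922278 pca -173.90648580828267 rect [0.4789 0.3381] [0.1266 0.0232] 6.931139945983887
 lo x [0.4172 0.3324 0.0158] hi x [0.5412 0.3424 0.0149]
top rest 1120 mean [0.3925 0.2381 0.005 ] z -0.0038055910148669936 0.011639164833756932 pca 96.1016518482027 rect [0.3907 0.2433] [0.0586 0.1187] 6.8408989906311035
top riser 2551 mean [0.5849 0.324  0.0944] z 0.08802197634218045 0.09975056627151024 pca 96.99228794698423 rect [0.5851 0.3338] [0.1002 0.1401] 1.9588592052459717
top probe_clip 258 mean [0.5334 0.3453 0.1385] z -0.0015200567620665684 0.1699125864193739 pca -157.6528412754559 rect [0.5367 0.352 ] [0.0534 0.0349] 51.29961013793945
top dish_rim 280 mean [0.5109 0.0846 0.0772] z 0.07403407914569138 0.08111121528807674 pca 122.78255432450624 rect [0.5104 0.0849] [0.1098 0.1062] 88.8950424194336
 circ [0.5102 0.0853] 0.053175889341128914
0.26 [3, 3, 22, 24, 21, 5, 10, 9, 10, 3, 3, 18, 4, 5, 14, 12, 3]
0.29 [1, 3, 3, 20, 21, 8, 8, 3, 3, 4, 20, 20, 21, 3, 12, 15, 13]
0.32 [4, 3, 4, 3, 2, 2, 2, 3, 2, 4, 21, 20,
[... 1056 characters left out ...]
t 1031 mean [0.388  0.2359 0.0047] z -0.003556025058373269 0.011861271129341211 pca 94.480046571831 rect [0.402 0.255] [0.151  0.1158] 49.41728591918945
scene riser 819 mean [0.5806 0.3027 0.0942] z 0.08809392447124542 0.09993755541371008 pca 130.24798813543308 rect [0.5826 0.3315] [0.105  0.1394] 1.8582229614257812
scene probe_clip 451 mean [0.5117 0.3414 0.013 ] z -0.003505688673446583 0.019853302636679726 pca -174.15672646295667 rect [0.5062 0.3448] [0.1933 0.0224] 6.2854204177856445
scene dish_rim 246 mean [0.5035 0.0814 0.0763] z 0.07404511658505597 0.07944225427249874 pca -157.4562573805501 rect [0.5068 0.0835] [0.1078 0.1073] 69.09318542480469
 circ [0.5078 0.0838] 0.05314313985646329
```

```bash
cat > h2.py <<'E'
import json,os,numpy as np
from scipy.spatial.transform import Rotation as R, Slerp
from plant import state
def rot(yaw,tilt=0,az=None):
    """tool y at yaw deg (world), tool down; then tilt deg about tool y: + leans tool z towards tool +x... """
    a=np.radians(yaw);y=np.array([np.cos(a),np.sin(a),0]);z=np.array([0,0,-1.]);x=np.cross(y,z)
    return R.from_matrix(np.c_[x,y,z])*R.from_rotvec([0,np.radians(tilt),0])
def load():
    s=state()
    if os.path.exists("cmd.json"):
        c=json.load(open("cmd.json"));p=np.array(c["p"]);r=R.from_quat(c["q"]);t=R.from_quat(np.roll(s["tool_rot"],-1))
        e=np.linalg.norm(p-s["tool_pos"]);a=np.degrees((r.inv()*t).magnitude())
        print("cmd-vs-meas mm %.1f deg %.2f"%(e*1e3,a))
        if e<.006 and a<3:return p,r
        print("USING MEASURED")
    return np.array(s["tool_pos"]),R.from_quat(np.roll(s["tool_rot"],-1))
def plan(wps):
    """wps: (pos,Rot,grip,mm per row,[hold rows])"""
    p,r=load();rows=[]
    for w in wps:
        P=np.array(w[0],float);n=max(1,int(np.ceil(max(np.linalg.norm(P-p)*1e3/w[3],np.degrees((r.inv()*w[1]).magnitude())/8.5)-.05)))
        S=Slerp([0,1],R.concatenate([r,w[1]]))
        for k in range(1,n+1): rows.append((p+(P-p)*k/n,S(k/n),w[2]))
        for k in range(w[4] if len(w)>4 else 0): rows.append((P,w[1],w[2]))
        p,r=P,w[1]
    while len(rows)%5: rows.append(rows[-1])
    p,r=load()
    for i in range(0,len(rows),5):
        out=[]
        for (P,Q,g) in rows[i:i+5]:
            s=np.round(r.inv().apply(P-p)/.5,3)+0.;t=np.round((r.inv()*Q).as_rotvec()/1.5,3)+0.
            if max(abs(s).max(),abs(t).max())>1:print("!!RANGE")
            out.append(" ".join("%g"%v for v in [g,*s,*t]))
        print("; ".join(out))
        p=p+r.apply(s*.5);r=r*R.from_rotvec(t*1.5)
    json.dump(dict(p=p.tolist(),q=r.as_quat().tolist()),open("cmd.json","w"))
E
python3 - <<'E'
from h import *
Q=rot(96.2)
plan([([.44,.336,.21],Q,100,42,1)])
E
```

```text
100 -0.07 -0.039 0.004 0 0 -0.023; 100 -0.139 -0.078 0.009 0 0 -0.046; 100 -0.209 -0.116 0.013 0 0 -0.07; 100 -0.278 -0.155 0.017 0 0 -0.093; 100 -0.348 -0.194 0.021 0 0 -0.116
100 -0.061 -0.05 0.005 0 0 -0.023; 100 -0.123 -0.101 0.009 0 0 -0.046; 100 -0.185 -0.151 0.013 0 0 -0.07; 100 -0.247 -0.201 0.017 0 0 -0.093; 100 -0.308 -0.251 0.022 0 0 -0.116
100 0 0 0 0 0 0; 100 0 0 0 0 0 0; 100 0 0 0 0 0 0; 100 0 0 0 0 0 0; 100 0 0 0 0 0 0
```

Request:
{"op": "jog_arm", "data": {"motion": "100 -0.07 -0.039 0.004 0 0 -0.023; 100 -0.139 -0.078 0.009 0 0 -0.046; 100 -0.209 -0.116 0.013 0 0 -0.07; 100 -0.278 -0.155 0.017 0 0 -0.093; 100 -0.348 -0.194 0.021 0 0 -0.116"}}

```text
time: 2.72
tool_pos: [0.2952, 0.4707, 0.2209]
tool_rot: [0.0, 0.032, 0.999, 0.0]
contact_force: [0.0, 0.8, 0.2]
gripper_width: 1.004
grasp_force: 0.0
```

Request:
{"op": "jog_arm", "data": {"motion": "100 -0.061 -0.05 0.005 0 0 -0.023; 100 -0.123 -0.101 0.009 0 0 -0.046; 100 -0.185 -0.151 0.013 0 0 -0.07; 100 -0.247 -0.201 0.017 0 0 -0.093; 100 -0.308 -0.251 0.022 0 0 -0.116"}}

```text
time: 3.35
tool_pos: [0.4408, 0.3352, 0.21]
tool_rot: [0.0, -0.055, 0.999, 0.0]
contact_force: [-0.2, 1.2, 0.7]
gripper_width: 1.002
grasp_force: 0.0
```

```bash
python3 - <<'E'
from h import *
np.set_printoptions(precision=4,suppress=True)
load();s=state();print(s["joint_pos"],s["tool_pos"])
f=grab_frame("wrist");save(f,"w1")
for n in "stirrer stirrer_handle probe_clip rest_foot rest_handle".split(): print(n,[(round(d["p"],2),np.round(d["at"],4).tolist()) for d in place_of("wrist",n)][:2])
r=cut_out("wrist","stirrer")
if r:
    p=pts(f,r[0]["pixels"]);p=p[(p[:,2]<.025)&(p[:,2]>.004)];print(len(p),p.min(0),p.max(0));b=cv2.minAreaRect(p[:,:2].astype(np.float32));print(b)
    for x in np.arange(.40,.62,.015):
        q=p[abs(p[:,0]-x)<.004]
        if len(q)>5: print(round(x,3),q[:,1].min(),q[:,1].max(),np.percentile(q[:,2],95))
E
```

```text
cmd-vs-meas mm 1.4 deg 0.07
[ 0.5158 -0.1036  1.8022  0.      1.4424 -1.1642] [0.4408 0.3352 0.21  ]
stirrer [(0.71, [0.4129, 0.3354, 0.0121]), (0.52, [0.5072, 0.096, 0.0461])]
stirrer_handle [(0.71, [0.5792, 0.3522, 0.0049]), (0.18, [0.4833, 0.1122, 0.0392])]
probe_clip [(0.81, [0.5308, 0.3448, 0.1199]), (0.15, [0.5236, 0.119, 0.044])]
rest_foot [(0.89, [0.3834, 0.2821, 0.0299]), (0.75, [0.5067, 0.0957, 0.0442])]
rest_handle []
1506 [0.4116 0.3271 0.0055] [0.5785 0.3617 0.0204]
((0.49525344371795654, 0.34413596987724304), (0.16788743436336517, 0.017739195376634598), 6.059810161590576)
0.415 0.3271000073346456 0.34306523998486493 0.018023582040078267
0.43 0.3280563867360189 0.34484050481314876 0.01900792727146673
0.445 0.33308938252527287 0.3431324227598605 0.015415384708358987
0.46 0.33467251787603175 0.344902158704406 0.015234588102192817
0.475 0.3363699603345702 0.34667429684212514 0.014929743735570853
0.49 0.33823973071266517 0.3471663074343582 0.015179068367314585
0.505 0.3394983880691921 0.3501472642369403 0.015035134403102913
0.52 0.34184497450269474 0.3530428717925495 0.016520537145956103
0.535 0.33911008145045174 0.35585307975658365 0.019469784889543727
0.55 0.3406760406361458 0.35899733722985533 0.01938575305343003
0.565 0.3422540409513533 0.3605863161803546 0.019424618970592555
0.58 0.3439646204837744 0.3617268940477938 0.019443049062566223
```

View pics/w1.png

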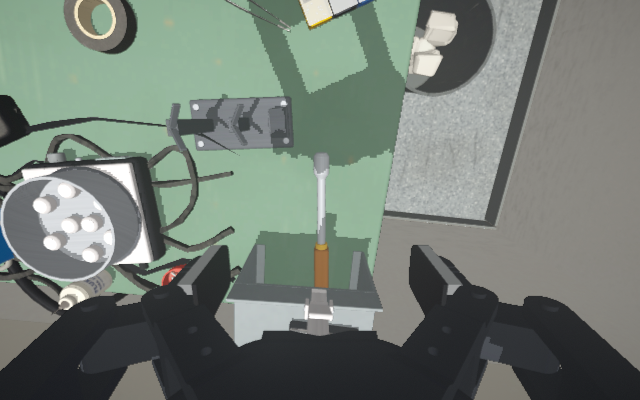

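Wrist view: stirrer foot tip at px (321,157), with the shank running down to the handle at (321,265) under the riser. The clip is at (319,310), and the rest at (240,122). Now grasp the shank near the foot.

```bash
python3 - <<'E'
from h import *
Q=rot(96.3)
plan([([.4547,.3392,.05],Q,45,45),([.4547,.3392,.005],Q,45,20,1)])
print("--")
plan([([.4547,.3392,.005],Q,0,20,5)])
print("--")
plan([([.4547,.3392,.017],Q,0,12),([.345,.3392,.017],Q,0,35),([.325,.364,.017],Q,0,30),([.325,.364,.005],Q,0,8,2)])
E
```

```text
cmd-vs-meas mm 1.0 deg 0.06
cmd-vs-meas mm 1.0 deg 0.06
45 -0.008 0.001 0.08 0 0 0; 45 -0.015 0.001 0.16 0 0 -0.001; 45 -0.023 0.002 0.24 0 0 -0.001; 45 -0.03 0.003 0.32 0 0 -0.001; 45 -0.03 0.003 0.35 0 0 -0.001
45 0 0 0.03 0 0 0; 45 0 0 0.06 0 0 0; 45 0 0 0.06 0 0 0; 45 0 0 0.06 0 0 0; 45 0 0 0.06 0 0 0
--
cmd-vs-meas mm 205.7 deg 0.03
USING MEASURED
cmd-vs-meas mm 205.7 deg 0.03
USING MEASURED
0 -0.003 0 0.037 0 0 0; 0 -0.006 0 0.075 0 0 0; 0 -0.009 0 0.112 0 0 0; 0 -0.011 0 0.149 0 0 0; 0 -0.014 0 0.186 0 0 0
0 -0.003 0.001 0.038 0 0 0; 0 -0.006 0.001 0.075 0 0 0; 0 -0.009 0.001 0.112 0 0 0; 0 -0.012 0.001 0.149 0 0 0; 0 -0.014 0.001 0.187 0 0 0
0 -0.003 0 0.037 0 0 0; 0 -0.003 0 0.037 0 0 0; 0 -0.003 0 0.037 0 0 0; 0 -0.003 0 0.037 0 0 0; 0 -0.003 0 0.037 0 0 0
0 0 0 0 0 0 0; 0 0 0 0 0 0 0; 0 0 0 0 0 0 0; 0 0 0 0 0 0 0; 0 0 0 0 0 0 0
--
cmd-vs-meas mm 205.6 deg 0.00
USING MEASURED
cmd-vs-meas mm 205.6 deg 0.00
USING MEASURED
0 -0.002 0 0.023 0 0 0; 0 -0.004 0 0.045 0 0 0; 0 -0.006 0 0.068 0 0 0; 0 -0.007 0 0.091 0 0 0; 0 -0.009 0 0.113 0 0 0
0 -0.002 0 0.023 0 0 0; 0 -0.004 0 0.046 0 0 0; 0 -0.006 0.001 0.069 0 0 0; 0 -0.008 0.001 0.091 0 0 0; 0 -0.009 0.001 0.114 0 0 0
0 -0.002 0 0.023 0 0 0; 0 -0.004 0 0.045 0 0 0; 0 -0.006 0 0.068 0 0 0; 0 -0.008 0 0.091 0 0 0; 0 -0.01 0 0.113 0 0 0
0 -0.001 0 0.023 0 0 0; 0 -0.003 0 0.046 0 0 0; 0 0.051 0.006 0.046 0 0 0; 0 0.106 0.012 0.046 0 0 0; 0 0.16 0.018 0.046 0 0 0
0 0.055 0.006 0 0 0 0; 0 0.072 0.033 0 0 0 0; 0 0.089 0.06 0 0 0 0; 0 0.089 0.06 0.012 0 0 0; 0 0.089 0.06 0.024 0 0 0
0 0 0 0 0 0 0; 0 0 0 0 0 0 0; 0 0 0 0 0 0 0; 0 0 0 0 0 0 0; 0 0 0 0 0 0 0
```

Request:
{"op": "jog_arm", "data": {"motion": "45 -0.008 0.001 0.08 0 0 0; 45 -0.015 0.001 0.16 0 0 -0.001; 45 -0.023 0.002 0.24 0 0 -0.001; 45 -0.03 0.003 0.32 0 0 -0.001; 45 -0.03 0.003 0.35 0 0 -0.001"}}

```text
time: 4.32
tool_pos: [0.4523, 0.3391, 0.0321]
tool_rot: [-0.002, -0.056, 0.998, -0.001]
contact_force: [-1.1, -0.0, 0.2]
gripper_width: 0.449
grasp_force: 0.0
```

Request:
{"op": "jog_arm", "data": {"motion": "45 0 0 0.03 0 0 0; 45 0 0 0.06 0 0 0; 0 0 0 0.06 0 0 0; 0 0 0 0.06 0 0 0; 0 0 0 0.06 0 0 0"}}

```text
time: 4.95
tool_pos: [0.4551, 0.3396, 0.0056]
tool_rot: [0.001, -0.055, 0.998, 0.0]
contact_force: [0.0, 0.5, -1.2]
gripper_width: 0.079
grasp_force: 58.6
```

Request:
{"op": "jog_arm", "data": {"motion": "0 0 0 0 0 0 0; 0 0 0 0 0 0 0; 0 0 0 0 0 0 0; 0 0 0 -0.012 0 0 0; 0 0 0 -0.024 0 0 0"}}

```text
time: 5.58
tool_pos: [0.4543, 0.3392, 0.0168]
tool_rot: [-0.0, -0.055, 0.998, -0.0]
contact_force: [0.2, 0.2, -0.7]
gripper_width: 0.084
grasp_force: 58.7
```

Request:
{"op": "jog_arm", "data": {"motion": "0 0.04 0 0 0 0 0; 0 0.09 0 0 0 0 0; 0 0.15 0 0 0 0 0; 0 0.21 0.02 0 0 0 0; 0 0.252 0.078 0 0 0 0"}}

```text
time: 6.2
tool_pos: [0.3237, 0.3636, 0.0166]
tool_rot: [-0.0, -0.054, 0.999, -0.0]
contact_force: [0.8, 0.2, -1.5]
gripper_width: 0.086
grasp_force: 58.8
```

Request:
{"op": "jog_arm", "data": {"motion": "0 0 0 0.012 0 0 0; 0 0 0 0.024 0 0 0; 0 0 0 0.024 0 0 0; 45 0 0 0.024 0 0 0; 45 0 0 0.024 0 0 0"}}

```text
time: 6.82
tool_pos: [0.3256, 0.3638, 0.0046]
tool_rot: [0.0, -0.054, 0.999, -0.0]
contact_force: [0.5, 0.5, -0.2]
gripper_width: 0.446
grasp_force: 0.0
```

Request:
{"op": "jog_arm", "data": {"motion": "45 -0.027 0 0 0 0 0; 45 -0.054 0 0 0 0 0; 45 -0.054 0 0 0 0 0; 0 -0.054 0 0 0 0 0; 0 -0.054 0 0 0 0 0"}}

```text
time: 7.45
tool_pos: [0.3517, 0.3672, 0.0048]
tool_rot: [-0.0, -0.055, 0.998, -0.0]
contact_force: [0.6, -1.0, -0.0]
gripper_width: 0.087
grasp_force: 58.6
```

```bash
rm -f cmd.json; python3 - <<'E'
from h import *
np.set_printoptions(precision=4,suppress=True)
s=state();print(s["time"],s["tool_pos"],s["tool_rot"],s["gripper_width"],s["grasp_force"])
f=grab_frame("top");r=cut_out("top","stirrer")
print([(round(d["p"],2),np.round(d["at"],4).tolist()) for d in place_of("top","stirrer")][:2])
g=grab_frame("scene")
print([(round(d["p"],2),np.round(d["at"],4).tolist()) for d in place_of("scene","stirrer")+place_of("scene","stirrer_handle")])
save(g,"s2")
E
```

```text
7.45 [0.3517 0.3672 0.0048] [-0.0002 -0.0549  0.9985 -0.0001] 0.08664925863204281 58.58467161655426
[]
[(0.59, [0.2884, 0.356, 0.0105]), (0.74, [0.4473, 0.3764, 0.0089])]
```

```bash
cat >> h2.py <<'E'
F0=np.array([.386,.2825,.030]);hd=np.radians(-83.);H=np.array([np.cos(hd),np.sin(hd),1])/2**.5  # rest axis
E
python3 - <<'E'
from h import *
Q=rot(96.3);Q2=rot(7,-45);z=Q2.as_matrix()[:,2]
print(Q2.as_matrix()[:,0],-H)
P=F0+.074*H+.0042*z
p=state()["tool_pos"]
print(P)
plan([([p[0],p[1],.09],Q,0,35),([.37,.33,.18],rot(50,-8),0,35),(P-.06*z,Q2,0,35),(P-.02*z,Q2,0,15),(P,Q2,0,7,1)])
E
```

```text
[-0.08617464  0.70183611 -0.70710678] [-0.08617464  0.70183611 -0.70710678]
[0.39273886 0.22761642 0.07935605]
0 0 0 -0.057 0 0 0; 0 0 0 -0.114 0 0 0; 0 0 0 -0.17 0 0 0; 0 -0.005 -0.013 -0.2 0.006 -0.015 0.09; 0 -0.009 -0.026 -0.23 0.013 -0.029 0.179
0 -0.01 -0.012 -0.03 0.006 -0.015 0.09; 0 -0.019 -0.023 -0.059 0.012 -0.03 0.18; 0 -0.028 -0.035 -0.089 0.018 -0.044 0.269; 0 -0.038 -0.047 -0.118 0.024 -0.059 0.359; 0 -0.045 -0.063 -0.101 0.069 -0.109 0.424
0 -0.011 -0.008 0.02 0.033 -0.058 0.065; 0 -0.023 -0.016 0.04 0.065 -0.117 0.13; 0 -0.034 -0.024 0.06 0.098 -0.176 0.195; 0 -0.046 -0.031 0.08 0.13 -0.234 0.26; 0 -0.058 -0.039 0.1 0.163 -0.293 0.325
0 -0.003 0.001 0.024 0.032 -0.058 0.065; 0 -0.005 0 0.051 0.032 -0.058 0.065; 0 -0.007 -0.002 0.077 0.032 -0.058 0.065; 0 -0.01 -0.003 0.104 0.032 -0.058 0.065; 0 -0.011 -0.004 0.117 0.032 -0.058 0.065
0 0 0 0.013 0 0 0; 0 0 0 0.027 0 0 0; 0 0 0 0.027 0 0 0; 0 0 0 0.027 0 0 0; 0 0 0 0.027 0 0 0
```

Request:
{"op": "jog_arm", "data": {"motion": "0 0 0 -0.057 0 0 0; 0 0 0 -0.114 0 0 0; 0 0 0 -0.17 0 0 0; 0 -0.005 -0.013 -0.2 0.006 -0.015 0.09; 0 -0.009 -0.026 -0.23 0.013 -0.029 0.179"}}

```text
time: 8.38
tool_pos: [0.3576, 0.3545, 0.1202]
tool_rot: [0.022, 0.081, 0.996, -0.009]
contact_force: [-0.1, 0.1, -1.4]
gripper_width: 0.086
grasp_force: 58.7
```

Request:
{"op": "jog_arm", "data": {"motion": "0 -0.01 -0.012 -0.03 0.006 -0.015 0.09; 0 -0.019 -0.023 -0.059 0.012 -0.03 0.18; 0 -0.028 -0.035 -0.089 0.018 -0.044 0.269; 0 -0.038 -0.047 -0.118 0.024 -0.059 0.359; 0 -0.045 -0.063 -0.101 0.069 -0.109 0.424"}}

```text
time: 9.0
tool_pos: [0.3742, 0.3212, 0.1742]
tool_rot: [0.102, 0.389, 0.914, -0.057]
contact_force: [-0.4, -0.1, -1.6]
gripper_width: 0.079
grasp_force: 58.7
```

Request:
{"op": "jog_arm", "data": {"motion": "0 -0.011 -0.008 0.02 0.033 -0.058 0.065; 0 -0.023 -0.016 0.04 0.065 -0.117 0.13; 0 -0.034 -0.024 0.06 0.098 -0.176 0.195; 0 -0.046 -0.031 0.08 0.13 -0.234 0.26; 0 -0.058 -0.039 0.1 0.163 -0.293 0.325"}}

```text
time: 9.62
tool_pos: [0.3851, 0.2783, 0.1296]
tool_rot: [0.259, 0.582, 0.738, -0.224]
contact_force: [-0.1, -0.3, -0.8]
gripper_width: 0.081
grasp_force: 58.8
```

```bash
python3 - <<'E'
from h import *
np.set_printoptions(precision=4,suppress=True)
s=state();print(s["time"],s["joint_pos"],s["tool_pos"],s["tool_rot"])
T=R.from_quat(np.roll(s["tool_rot"],-1));print(T.as_matrix(),np.degrees((rot(7,-45).inv()*T).magnitude()))
g=grab_frame("wrist");save(g,"w2")
for n in "rest_foot rest_handle stirrer stirrer_handle rest".split(): print(n,[(round(d["p"],2),np.round(d["at"],4).tolist()) for d in place_of("wrist",n)][:2])
E
```

```text
9.625 [ 0.7838  0.0973  1.8606 -0.5631  1.616   0.6494] [0.3851 0.2783 0.1296] [ 0.259   0.5818  0.7376 -0.2244]
[[-0.1889  0.9745  0.1209]
 [ 0.7421  0.2223 -0.6324]
 [-0.6431 -0.0297 -0.7652]] 7.795019236943925
rest_foot [(0.76, [0.3842, 0.2812, 0.0321])]
rest_handle []
stirrer [(0.59, [0.3729, 0.3353, 0.0884]), (0.16, [0.597, 0.1815, -0.0043])]
stirrer_handle []
rest []
```

View pics/w2.png

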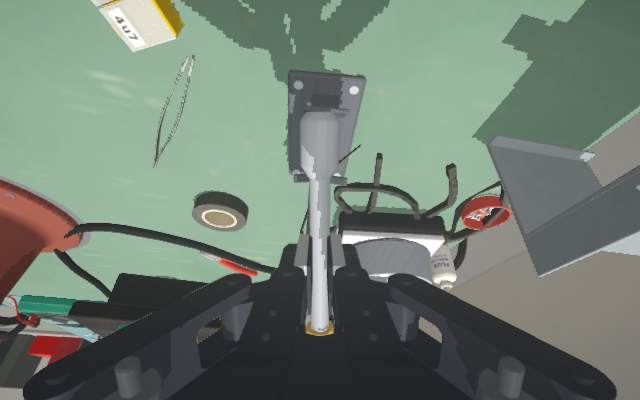

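Wrist view: stirrer held centred, its foot at px (318,130) over the rest base (325,125), and the handle collar at (319,330). I'll check where along the rod the grip sits.

```bash
python3 - <<'E'
from h import *
np.set_printoptions(precision=4,suppress=True)
f=grab_frame("wrist");s=state();T=R.from_quat(np.roll(s["tool_rot"],-1))
p=T.inv().apply(pts(f)-s["tool_pos"])
q=p[(abs(p[:,1])<.012)&(abs(p[:,2]+.004)<.014)]
h,e=np.histogram(q[:,0],np.arange(-.06,.12,.005));print(list(zip((e[:-1]*1e3).round(),h)))
for x in (.045,.055,.065):
    k=q[abs(q[:,0]-x)<.003];print(x,len(k),k[:,1].min(),k[:,1].max(),k[:,2].min())
print(np.sort(q[:,0])[-20:])
E
```

```text
[(np.float64(-60.0), np.int64(0)), (np.float64(-55.0), np.int64(0)), (np.float64(-50.0), np.int64(10)), (np.float64(-45.0), np.int64(240)), (np.float64(-40.0), np.int64(143)), (np.float64(-35.0), np.int64(150)), (np.float64(-30.0), np.int64(130)), (np.float64(-25.0), np.int64(139)), (np.float64(-20.0), np.int64(135)), (np.float64(-15.0), np.int64(132)), (np.float64(-10.0), np.int64(147)), (np.float64(-5.0), np.int64(151)), (np.float64(-0.0), np.int64(153)), (np.float64(5.0), np.int64(201)), (np.float64(10.0), np.int64(504)), (np.float64(15.0), np.int64(195)), (np.float64(20.0), np.int64(202)), (np.float64(25.0), np.int64(206)), (np.float64(30.0), np.int64(217)), (np.float64(35.0), np.int64(227)), (np.float64(40.0), np.int64(280)), (np.float64(45.0), np.int64(438)), (np.float64(50.0), np.int64(449)), (np.float64(55.0), np.int64(469)), (np.float64(60.0), np.int64(469)), (np.float64(65.0), np.int64(335)), (np.float64(70.0), np.int64(0)), (np.float64(75.0), np.int64(0)), (np.float64(80.0), np.int64(0)), (np.float64(85.0), np.int64(0)), (np.float64(90.0), np.int64(0)), (np.float64(95.0), np.int64(0)), (np.float64(100.0), np.int64(0)), (np.float64(105.0), np.int64(0)), (np.float64(110.0), np.int64(0))]
0.045 437 -0.00866083505768614 0.008923225269120245 -0.014774117390505031
0.055 550 -0.009072730890495786 0.008882522827217644 -0.015075582933296387
0.065 557 -0.008894047653091064 0.008616752401844794 -0.014416589154936321
[0.0688 0.0688 0.0688 0.0688 0.0688 0.0688 0.0688 0.0688 0.0688 0.0688
 0.0688 0.0688 0.0688 0.0688 0.0688 0.0688 0.0688 0.0688 0.0688 0.0688]
```

Request:
{"op": "jog_arm", "data": {"motion": "0 -0.003 0.001 0.024 0.032 -0.058 0.065; 0 -0.003 0.001 0.024 0.032 -0.058 0.065; 0 -0.005 0 0.051 0.032 -0.058 0.065; 0 -0.007 -0.002 0.077 0.032 -0.058 0.065; 0 -0.007 -0.002 0.077 0.032 -0.058 0.065"}}

```text
time: 10.6
tool_pos: [0.389, 0.2498, 0.1021]
tool_rot: [0.286, 0.612, 0.692, -0.254]
contact_force: [-0.7, 0.6, -2.2]
gripper_width: 0.085
grasp_force: 58.9
```

```bash
rm cmd.json; python3 - <<'E'
from h import *
Q2=rot(7,-45);z=Q2.as_matrix()[:,2]
P=F0+.0735*H+.0050*z
s=state();print((s["tool_pos"]-P)@Q2.as_matrix())
plan([(P-.018*z,Q2,0,12),(P,Q2,0,6)])
E
```

```text
[-0.00064889 -0.0009533  -0.03277707]
0 0.001 0.001 0.015 -0.001 0 0; 0 0.001 0.002 0.03 -0.001 0 0.001; 0 0.001 0.002 0.042 -0.001 0 0.001; 0 0.001 0.002 0.054 -0.001 0 0.001; 0 0.001 0.002 0.066 -0.001 0 0.001
```

Request:
{"op": "jog_arm", "data": {"motion": "0 0.001 0.001 0.015 -0.001 0 0; 0 0.001 0.002 0.03 -0.001 0 0.001; 0 0.001 0.002 0.042 -0.001 0 0.001; 0 0.001 0.002 0.054 -0.001 0 0.001; 0 0.001 0.002 0.066 -0.001 0 0.001"}}

```text
time: 11.22
tool_pos: [0.3936, 0.2284, 0.0791]
tool_rot: [0.287, 0.612, 0.692, -0.253]
contact_force: [-5.5, 12.3, 12.5]
gripper_width: 0.087
grasp_force: 61.5
```

```bash
python3 - <<'E'
from h import *
np.set_printoptions(precision=4,suppress=True)
s=state();print(s["time"],s["joint_pos"],s["contact_force"],s["ft_torque"],s["tool_pos"])
load()
f=grab_frame("wrist");save(f,"w3")
E
```

```text
11.225 [ 0.7227  0.17    1.9111 -0.6238  1.5726  0.7683] [-5.4891 12.2552 12.4724] [ 0.4103  0.5533 -0.4582] [0.3936 0.2284 0.0791]
cmd-vs-meas mm 1.7 deg 0.12
```

View pics/w3.png

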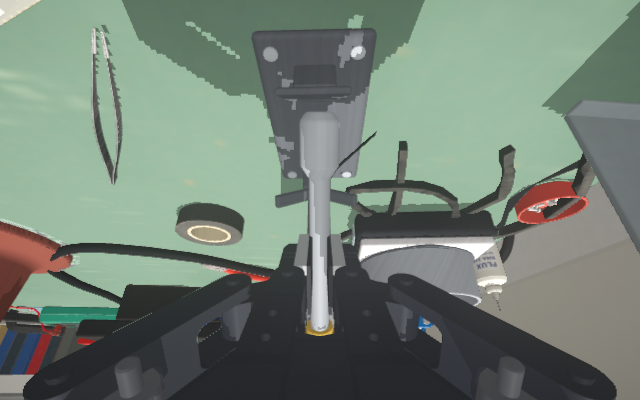

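Wrist view: the rod sits centred in the fork (px 317,198), with the foot (318,113) just short of the toe plate (312,92). Release and back off.

```bash
python3 - <<'E'
from h import *
Q2=rot(7,-45);z=Q2.as_matrix()[:,2];p,r=load()
plan([(p,r,45,10,3),(p-.075*z,r,45,38),([.39,.24,.25],rot(7,-20),45,40),([.400,.19,.25],rot(7),45,40)])
E
```

```text
cmd-vs-meas mm 1.6 deg 0.11
cmd-vs-meas mm 1.6 deg 0.11
cmd-vs-meas mm 1.6 deg 0.11
45 0 0 0 0 0 0; 45 0 0 0 0 0 0; 45 0 0 0 0 0 0; 45 0 0 0 0 0 0; 45 0 0 -0.075 0 0 0
45 0 0 -0.075 0 0 0; 45 -0.056 -0.001 -0.103 0 0.073 0; 45 -0.112 -0.001 -0.131 0 0.146 0; 45 -0.168 -0.002 -0.158 0 0.218 0; 45 -0.224 -0.002 -0.186 0 0.291 0
45 -0.032 0.002 0.011 0 0.078 0; 45 -0.064 0.005 0.023 0 0.155 0; 45 -0.096 0.007 0.035 0 0.233 0; 45 -0.096 0.007 0.035 0 0.233 0; 45 -0.096 0.007 0.035 0 0.233 0
```

Request:
{"op": "jog_arm", "data": {"motion": "45 0 0 0 0 0 0; 45 0 0 0 0 0 0; 45 0 0 0 0 0 0; 45 0 0 0 0 0 0; 45 0 0 -0.075 0 0 0"}}

```text
time: 11.9
tool_pos: [0.3887, 0.2529, 0.104]
tool_rot: [0.287, 0.612, 0.691, -0.256]
contact_force: [0.3, -0.0, 0.5]
gripper_width: 0.45
grasp_force: 0.0
```

Request:
{"op": "jog_arm", "data": {"motion": "45 0 0 -0.075 0 0 0; 45 -0.056 -0.001 -0.103 0 0.073 0; 45 -0.112 -0.001 -0.131 0 0.146 0; 45 -0.168 -0.002 -0.158 0 0.218 0; 45 -0.224 -0.002 -0.186 0 0.291 0"}}

```text
time: 12.52
tool_pos: [0.3906, 0.2411, 0.252]
tool_rot: [0.13, 0.653, 0.738, -0.113]
contact_force: [0.9, 0.4, 0.1]
gripper_width: 0.448
grasp_force: 0.0
```

Request:
{"op": "jog_arm", "data": {"motion": "45 -0.032 0.002 0.011 0 0.078 0; 45 -0.064 0.005 0.023 0 0.155 0; 45 -0.096 0.007 0.035 0 0.233 0; 45 -0.096 0.007 0.035 0 0.233 0; 45 -0.096 0.007 0.035 0 0.233 0"}}

```text
time: 13.15
tool_pos: [0.4003, 0.1911, 0.2506]
tool_rot: [0.001, 0.663, 0.749, 0.001]
contact_force: [0.3, 0.7, -0.4]
gripper_width: 0.45
grasp_force: 0.0
```

```bash
python3 - <<'E'
from h import *
np.set_printoptions(precision=4,suppress=True)
load();s=state();print(s["time"],s["joint_pos"],s["tool_pos"])
f=grab_frame("wrist");save(f,"w4")
for n in "stirrer stirrer_handle rest_foot dish_rim dish_floor".split(): print(n,[(round(d["p"],2),np.round(d["at"],4).tolist()) for d in place_of("wrist",n)][:2])
r=cut_out("wrist","stirrer")
if r:
    p=pts(f,r[0]["pixels"]);t=(p-F0)@H;q=p-F0-t[:,None]*H;print(len(p),t.min(),t.max())
    n=np.array([np.cos(np.radians(7)),np.sin(np.radians(7)),0]);u=np.cross(H,n)
    for a in (10,20,50,75,125,145,165,180):
        k=abs(t-a/1e3)<.004
        if k.sum()>5: print(a,k.sum(),"lat",(q[k]@n).min(),(q[k]@n).max(),"perp",(q[k]@u).min(),(q[k]@u).max())
    print(np.percentile(t,[.5,1,99,99.5]))
E
```

```text
cmd-vs-meas mm 1.6 deg 0.10
13.15 [ 0.2774 -0.4171  1.9912 -0.0001  1.5657  0.155 ] [0.4003 0.1911 0.2506]
stirrer [(0.96, [0.3856, 0.2822, 0.032]), (0.37, [0.5091, 0.0838, 0.0776])]
stirrer_handle [(0.61, [0.4021, 0.1672, 0.1421]), (0.29, [0.5276, 0.3455, 0.1192])]
rest_foot [(0.65, [0.382, 0.2822, 0.035])]
dish_rim [(0.83, [0.5099, 0.0888, 0.0752]), (0.16, [0.5962, 0.1784, -0.0004])]
dish_floor [(0.97, [0.5109, 0.0868, 0.0392])]
2894 -0.0025389246609515284 0.19985910608069232
10 80 lat -0.009609390720107608 0.007339006870402199 perp 0.0013675816327154257 0.00898273498865582
20 97 lat -0.009460111411663981 0.007293511796437252 perp -0.0026426905188564496 0.009356657657688828
50 51 lat -0.010276728242943997 0.003866872760791619 perp -0.08556945690895554 0.006022898182359968
75 60 lat -0.004372095931080506 0.004848591643763822 perp 0.0011945456663247397 0.006406647225397232
125 148 lat -0.008377672159365166 0.010317966115201294 perp 0.002221133372369569 0.01183040003704547
145 163 lat -0.007055172843866273 0.010950493610177558 perp 0.0013097287337803956 0.01173941528560104
165 186 lat -0.006651062644098388 0.01159438266726756 perp 0.0007058141071584001 0.012973753285953401
180 202 lat -0.00637139543949345 0.012254896272990319 perp -0.001607401836579124 0.012485377617992068
[0.0045 0.0061 0.1995 0.1997]
```

```bash
cat >> h2.py <<'E'
F0=np.array([.3848,.2824,.030]);hd=np.radians(-81.8);H=np.array([np.cos(hd),np.sin(hd),1])/2**.5;YW=8.2
E
python3 - <<'E'
from h import *
np.set_printoptions(precision=4,suppress=True)
f=grab_frame("wrist");P=pts(f)
p=P[(abs(P[:,2]-.078)<.003)&(np.linalg.norm(P[:,:2]-[.51,.086],axis=1)<.065)]
for _ in range(4):
    A=np.c_[2*p[:,:2],np.ones(len(p))];s=np.linalg.lstsq(A,(p[:,:2]**2).sum(1),rcond=None)[0];r=np.sqrt(s[2]+s[0]**2+s[1]**2);print(len(p),s[:2],r)
    p=p[abs(np.linalg.norm(p[:,:2]-s[:2],axis=1)-r)<.004]
b=P[(P[:,2]>.049)&(P[:,2]<.06)&(np.linalg.norm(P[:,:2]-s[:2],axis=1)<.05)];print(len(b))
for d in place_of("wrist","bead_0"): print(round(d["p"],2),np.round((d["at"]-np.r_[s[:2],.041])*1e3,1))
Q=rot(YW);h=F0+.165*H;print("handle",h)
plan([([h[0],h[1],.20],Q,45,40),([h[0],h[1]+.0008,.130],Q,45,25,1),([h[0],h[1]+.0008,.130],Q,0,25,4)])
E
```

```text
376 [0.5087 0.0859] 0.05309863342138991
376 [0.5087 0.0859] 0.05309863342138991
376 [0.5087 0.0859] 0.05309863342138991
376 [0.5087 0.0859] 0.05309863342138991
396
0.69 [17.5 32.8  6. ]
0.55 [-2.4  8.9  3.2]
0.49 [35.8  9.5  3. ]
0.32 [ 0.7 -0.3 35. ]
handle [0.4014 0.1669 0.1467]
cmd-vs-meas mm 1.8 deg 0.13
cmd-vs-meas mm 1.8 deg 0.13
45 -0.023 -0.001 0.05 0 0 -0.007; 45 -0.046 -0.002 0.1 0 0 -0.014; 45 -0.045 -0.002 0.146 0 0 -0.014; 45 -0.045 -0.002 0.193 0 0 -0.014; 45 -0.044 -0.002 0.24 0 0 -0.014
45 0 0 0 0 0 0; 0 0 0 0 0 0 0; 0 0 0 0 0 0 0; 0 0 0 0 0 0 0; 0 0 0 0 0 0 0
0 0 0 0 0 0 0; 0 0 0 0 0 0 0; 0 0 0 0 0 0 0; 0 0 0 0 0 0 0; 0 0 0 0 0 0 0
```

Request:
{"op": "jog_arm", "data": {"motion": "45 -0.023 -0.001 0.05 0 0 -0.007; 45 -0.046 -0.002 0.1 0 0 -0.014; 45 -0.045 -0.002 0.146 0 0 -0.014; 45 -0.045 -0.002 0.193 0 0 -0.014; 45 -0.044 -0.002 0.24 0 0 -0.014"}}

```text
time: 14.22
tool_pos: [0.4024, 0.1692, 0.13]
tool_rot: [0.0, 0.655, 0.756, 0.001]
contact_force: [0.1, -0.5, -0.6]
gripper_width: 0.451
grasp_force: 0.0
```

Request:
{"op": "jog_arm", "data": {"motion": "45 0 0 0 0 0 0; 0 0 0 0 0 0 0; 0 0 0 0 0 0 0; 0 0 0 0 0 0 0; 0 0 0 0 0 0 0"}}

```text
time: 14.85
tool_pos: [0.4029, 0.1693, 0.1318]
tool_rot: [0.001, 0.654, 0.756, 0.002]
contact_force: [-1.6, -1.0, 5.2]
gripper_width: 0.204
grasp_force: 59.1
```

```bash
python3 - <<'E'
from h import *
np.set_printoptions(precision=4,suppress=True)
s=state();print(s["time"],s["tool_pos"],s["gripper_width"],s["grasp_force"],s["contact_force"])
p,Q=load();T=R.from_quat(np.roll(s["tool_rot"],-1))
ft=T.inv().apply(F0-s["tool_pos"]);print("foot_t",ft)
json.dump(ft.tolist(),open("ft.json","w"))
u=np.array([-H[0],-H[1],H[2]])
C=np.array([.509,.086])
Qs=rot(YW,-35)
def tcp(foot,Q):return np.array(foot)-Q.apply(ft)
up=tcp([C[0]+.0,C[1]-.0,.115],Qs)
print(up, tcp([*C,.047],Qs))
plan([(p+.06*u,Q,0,22),(p+.06*u+[0,0,.06],Q,0,35),(tcp([.48,.12,.14],rot(YW,-20)),rot(YW,-20),0,35),(tcp([*(C+[.004,-.017]),.105],Qs),Qs,0,35)])
E
```

```text
14.85 [0.4029 0.1693 0.1318] 0.20432994661519208 59.13934379350394 [-1.6286 -0.9626  5.1577]
cmd-vs-meas mm 2.8 deg 0.20
foot_t [ 0.1145 -0.002   0.1019]
[0.516  0.0513 0.2641] [0.516  0.0513 0.1961]
cmd-vs-meas mm 2.8 deg 0.20
cmd-vs-meas mm 2.8 deg 0.20
0 0.028 0 -0.028 0 0 0; 0 0.057 0 -0.057 0 0 0; 0 0.085 0 -0.085 0 0 0; 0 0.085 0 -0.145 0 0 0; 0 0.085 0 -0.205 0 0 0
0 -0.058 0.024 -0.014 0 -0.039 0; 0 -0.116 0.049 -0.028 0 -0.078 0; 0 -0.174 0.073 -0.042 0 -0.116 0; 0 -0.232 0.097 -0.057 0 -0.155 0; 0 -0.29 0.121 -0.071 0 -0.194 0
0 -0.059 0.025 0.003 0 -0.039 0; 0 -0.07 0.05 0.028 0 -0.126 0; 0 -0.081 0.076 0.053 0 -0.213 0; 0 -0.081 0.076 0.053 0 -0.213 0; 0 -0.081 0.076 0.053 0 -0.213 0
```

Request:
{"op": "jog_arm", "data": {"motion": "0 0.028 0 -0.028 0 0 0; 0 0.057 0 -0.057 0 0 0; 0 0.085 0 -0.085 0 0 0; 0 0.085 0 -0.145 0 0 0; 0 0.085 0 -0.205 0 0 0"}}

```text
time: 15.48
tool_pos: [0.3956, 0.2122, 0.2342]
tool_rot: [0.0, 0.654, 0.756, 0.001]
contact_force: [0.2, 0.1, -0.6]
gripper_width: 0.204
grasp_force: 58.2
```

Request:
{"op": "jog_arm", "data": {"motion": "0 -0.058 0.024 -0.014 0 -0.039 0; 0 -0.116 0.049 -0.028 0 -0.078 0; 0 -0.174 0.073 -0.042 0 -0.116 0; 0 -0.232 0.097 -0.057 0 -0.155 0; 0 -0.29 0.121 -0.071 0 -0.194 0"}}

```text
time: 16.1
tool_pos: [0.4773, 0.0765, 0.2694]
tool_rot: [0.111, 0.648, 0.748, -0.094]
contact_force: [0.6, 0.4, -0.6]
gripper_width: 0.207
grasp_force: 58.1
```

```bash
rm cmd.json; python3 - <<'E'
from h import *
np.set_printoptions(precision=4,suppress=True)
s=state();print(s["time"],s["joint_pos"],s["tool_pos"],s["contact_force"])
ft=np.array(json.load(open("ft.json")));C=np.array([.509,.086]);Qs=rot(YW,-35)
T=R.from_quat(np.roll(s["tool_rot"],-1))
f=grab_frame("wrist");p=T.inv().apply(pts(f)-s["tool_pos"])
d=ft-[0,0,-.019];L=np.linalg.norm(d);d/=L;g=np.array([0,0,-.019])
q=p-g;t=q@d;lat=np.linalg.norm(q-t[:,None]*d,axis=1);k=(lat<.013)&(t>.03)&(t<.2)
print("L",L,"max t",np.percentile(t[k],99.5));n=np.cross(d,[0,1,0])
for a in (.06,.08,.1,.12,.145,.16):
    m=k&(abs(t-a)<.004)
    if m.sum()>5: print(a,m.sum(),"y",np.percentile(q[m,1],[2,98]),"n",np.percentile(q[m]@n,[2,98]))
def tcp(foot,Q):return np.array(foot)-Q.apply(ft)
plan([(tcp([*(C+[.028,-.009]),.100],Qs),Qs,0,35,2)])
E
```

```text
16.1 [ 0.1713 -0.2924  1.8853 -0.291   1.5546  0.033 ] [0.4773 0.0765 0.2694] [ 0.6041  0.4147 -0.5662]
L 0.16649064698322993 max t 0.16267121138911056
0.06 146 y [-0.0055  0.0042] n [-0.0042  0.0015]
0.08 168 y [-0.0058  0.0038] n [-0.0037  0.0012]
0.1 137 y [-0.0061  0.0034] n [-0.0039  0.0005]
0.12 121 y [-0.0064  0.0029] n [-0.0041  0.0001]
0.145 275 y [-0.0103  0.0067] n [-0.0084  0.0035]
0.16 141 y [-0.0106  0.0061] n [-0.0087 -0.0012]
0 -0.022 0.04 0.022 0.001 -0.07 0; 0 -0.044 0.08 0.043 0.002 -0.141 -0.001; 0 -0.067 0.12 0.065 0.003 -0.211 -0.001; 0 -0.067 0.12 0.065 0.003 -0.211 -0.001; 0 -0.067 0.12 0.065 0.003 -0.211 -0.001
```

Request:
{"op": "jog_arm", "data": {"motion": "0 -0.022 0.04 0.022 0.001 -0.07 0; 0 -0.044 0.08 0.043 0.002 -0.141 -0.001; 0 -0.067 0.12 0.065 0.003 -0.211 -0.001; 0 -0.067 0.12 0.065 0.003 -0.211 -0.001; 0 -0.067 0.12 0.065 0.003 -0.211 -0.001"}}

```text
time: 16.77
tool_pos: [0.5417, 0.0447, 0.2476]
tool_rot: [0.224, 0.625, 0.722, -0.196]
contact_force: [-0.3, -0.6, -0.4]
gripper_width: 0.202
grasp_force: 58.6
```

```bash
python3 - <<'E'
from h import *
np.set_printoptions(precision=4,suppress=True)
s=state();print(s["time"],s["joint_pos"],s["tool_pos"],s["contact_force"])
ft=np.array(json.load(open("ft.json")));C=np.array([.509,.086]);Qs=rot(YW,-35)
T=R.from_quat(np.roll(s["tool_rot"],-1));print("foot now",(s["tool_pos"]+T.apply(ft)-[*C,.041])*1e3)
f=grab_frame("wrist");save(f,"w5")
def tcp(foot,Q=Qs):return np.array(foot)-Q.apply(ft)
z=.0458
W=[(tcp([*(C+[.028,-.009]),z]),Qs,0,18)]
for a in np.arange(-18-24,-18-361,-24):
    r=.033;t=np.radians(a);W.append((tcp([*(C+r*np.array([np.cos(t),np.sin(t)])),z]),Qs,0,15))
plan(W)
E
```

```text
16.775 [ 0.2375 -0.0855  1.8055 -0.603   1.5032  0.1608] [0.5417 0.0447 0.2476] [-0.3094 -0.5817 -0.439 ]
foot now [25.1997 -5.7141 57.7383]
cmd-vs-meas mm 3.4 deg 0.35
cmd-vs-meas mm 3.4 deg 0.35
0 0.021 0 0.03 0 0 0; 0 0.042 0 0.059 0 0 0; 0 0.062 0 0.089 0 0 0; 0 0.042 -0.011 0.103 0 0 0; 0 0.032 -0.035 0.11 0 0 0
0 -0.002 -0.027 0.001 0 0 0; 0 0.006 -0.053 -0.004 0 0 0; 0 0.021 -0.073 -0.015 0 0 0; 0 0.042 -0.083 -0.03 0 0 0; 0 0.065 -0.082 -0.046 0 0 0
0 0.02 0.012 -0.014 0 0 0; 0 0.034 0.033 -0.024 0 0 0; 0 0.04 0.06 -0.028 0 0 0; 0 0.037 0.087 -0.026 0 0 0; 0 0.025 0.11 -0.017 0 0 0
0 -0.018 0.015 0.013 0 0 0; 0 -0.041 0.02 0.028 0 0 0; 0 -0.062 0.013 0.043 0 0 0; 0 -0.062 0.013 0.043 0 0 0; 0 -0.062 0.013 0.043 0 0 0
```

View pics/w5.png

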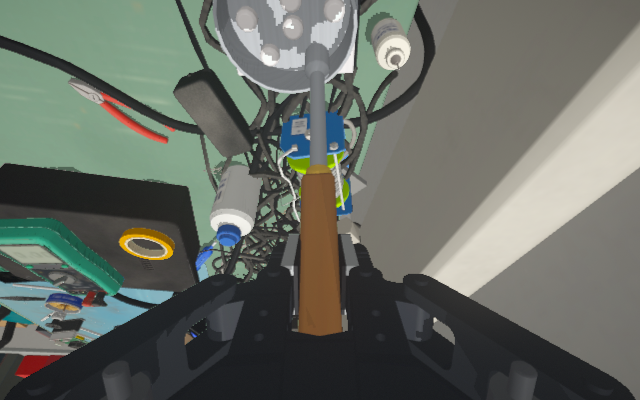

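Wrist view: the foot (px 320,60) is over the dish mouth, between beads (330,10) and (292,28). Lower it and circle.

Request:
{"op": "jog_arm", "data": {"motion": "0 0.021 0 0.03 0 0 0; 0 0.042 0 0.059 0 0 0; 0 0.062 0 0.089 0 0 0; 0 0.042 -0.011 0.103 0 0 0; 0 0.032 -0.035 0.11 0 0 0"}}

```text
time: 17.45
tool_pos: [0.5265, 0.0237, 0.1919]
tool_rot: [0.224, 0.625, 0.722, -0.196]
contact_force: [0.1, 2.7, 0.5]
gripper_width: 0.201
grasp_force: 58.7
```

Request:
{"op": "jog_arm", "data": {"motion": "0 -0.002 -0.027 0.001 0 0 0; 0 0.006 -0.053 -0.004 0 0 0; 0 0.021 -0.073 -0.015 0 0 0; 0 0.042 -0.083 -0.03 0 0 0; 0 0.065 -0.082 -0.046 0 0 0"}}

```text
time: 18.08
tool_pos: [0.4837, 0.0572, 0.1958]
tool_rot: [0.23, 0.624, 0.721, -0.193]
contact_force: [9.7, -1.5, -2.1]
gripper_width: 0.194
grasp_force: 63.2
```

```bash
python3 - <<'E'
from h import *
np.set_printoptions(precision=4,suppress=True)
s=state();ft=np.array(json.load(open("ft.json")));T=R.from_quat(np.roll(s["tool_rot"],-1));print("foot now",(s["tool_pos"]+T.apply(ft)-[.509,.086,.041])*1e3,s["contact_force"])
f=grab_frame("top");cv2.imwrite("pics/t5.png",cv2.resize(f["color"][130:240,310:450,::-1],None,fx=4,fy=4,interpolation=2))
E
```

```text
foot now [-31.2182   6.1334   5.6585] [ 9.677  -1.4574 -2.1133]
```

View pics/t5.png

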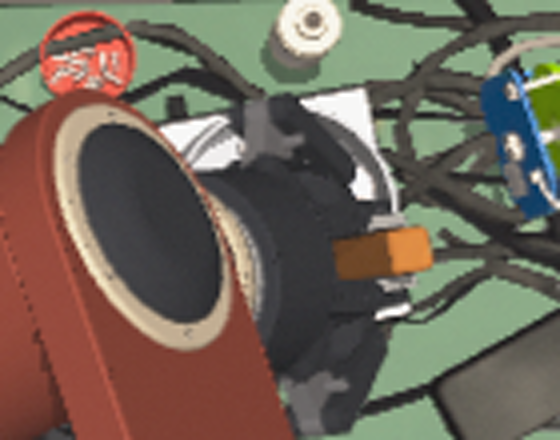

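The top view is covered by the arm; only the handle shows, at px (385,252). Force on the foot is about 10 N, so I'll continue.

Request:
{"op": "jog_arm", "data": {"motion": "0 0.01 0.008 -0.007 0 0 0; 0 0.02 0.016 -0.014 0 0 0; 0 0.032 0.035 -0.023 0 0 0; 0 0.036 0.06 -0.026 0 0 0; 0 0.034 0.085 -0.024 0 0 0"}}

```text
time: 18.75
tool_pos: [0.5197, 0.0843, 0.1926]
tool_rot: [0.223, 0.624, 0.722, -0.197]
contact_force: [-1.2, 0.5, 1.7]
gripper_width: 0.196
grasp_force: 59.8
```

Request:
{"op": "jog_arm", "data": {"motion": "0 -0.01 0.022 0.007 0 0 0; 0 -0.028 0.037 0.02 0 0 0; 0 -0.048 0.044 0.034 0 0 0; 0 -0.068 0.04 0.048 0 0 0; 0 -0.068 0.04 0.048 0 0 0"}}

```text
time: 19.38
tool_pos: [0.5449, 0.0443, 0.1923]
tool_rot: [0.223, 0.625, 0.721, -0.198]
contact_force: [-5.0, 0.2, 1.4]
gripper_width: 0.201
grasp_force: 60.4
```

```bash
rm -f cmd.json; python3 - <<'E'
from h import *
np.set_printoptions(precision=4,suppress=True)
s=state();ft=np.array(json.load(open("ft.json")));T=R.from_quat(np.roll(s["tool_rot"],-1));C=np.array([.509,.086]);print(s["time"],"foot now",(s["tool_pos"]+T.apply(ft)-[.509,.086,.041])*1e3,s["contact_force"])
Qs=rot(YW,-35)
f=grab_frame("wrist");p=T.inv().apply(pts(f)-s["tool_pos"])
d=ft-[0,0,-.019];L=np.linalg.norm(d);d/=L
q=p-[0,0,-.019];t=q@d;n=np.cross(d,[0,1,0]);lat=np.linalg.norm(q-t[:,None]*d,axis=1);k=(lat<.02)&(t>.03)&(t<.2)
for a in (.06,.1,.12):
    m=k&(abs(t-a)<.004)
    if m.sum()>5: print(a,m.sum(),"y",np.percentile(q[m,1],[2,98]),"n",np.percentile(q[m]@n,[2,98]))
for dd in place_of("wrist","bead_0")+[None]+place_of("scene","bead_0"): print(dd and (round(dd["p"],2),np.round((dd["at"]-np.r_[C,.041])*1e3,1)))
E
```

```text
19.375 foot now [27.9777 -6.3514  2.4317] [-4.9912  0.2188  1.3575]
0.06 156 y [-0.0055  0.0037] n [-0.0009  0.0031]
0.1 134 y [-0.0061  0.0029] n [-0.0004  0.003 ]
0.12 111 y [-0.0064  0.003 ] n [-0.0004  0.0042]
(0.87, array([-32.1, -27.2,   1.3]))
(0.71, array([  9.1, -37.3,   4. ]))
(0.7, array([-44.4,  10.5,  -3. ]))
(0.7, array([  9.6, -24.9,   5.3]))
(0.66, array([ 1.7, -1.9, -1.7]))
(0.6, array([45.9, -3.6,  4.8]))
(0.49, array([ 30.4, -30.7,  -0.9]))
None
(0.6, array([  1.4, -10.7,   2.1]))
(0.55, array([ 28.1, -33.1,  -2.7]))
(0.48, array([37.2,  5.3, -2.1]))
(0.39, array([-26.2,  23.6,   0.1]))
(0.37, array([ 1.1, 10.3,  2.3]))
```

```bash
python3 - <<'E'
from h import *
np.set_printoptions(precision=4,suppress=True)
s=state();ft=np.array(json.load(open("ft.json")));C=np.array([.509,.086]);Qs=rot(YW,-35)
d=ft-[0,0,-.019];d/=np.linalg.norm(d);n=np.cross(d,[0,1,0]);ft=ft+.0033*n;json.dump(ft.tolist(),open("ft.json","w"))
T=R.from_quat(np.roll(s["tool_rot"],-1));print("foot now",(s["tool_pos"]+T.apply(ft)-[.509,.086,.041])*1e3,"n world",T.apply(n))
def tcp(foot,Q=Qs):return np.array(foot)-Q.apply(ft)
z=.0465;W=[]
def c(r,a,v=13):t=np.radians(a);W.append((tcp([*(C+r*np.array([np.cos(t),np.sin(t)])),z]),Qs,0,v))
for a in range(0,361,45):c(.016,a)
c(.030,25)
for a in range(50,400,25):c(.030,a,14)
c(.012,60);c(.012,150);c(.012,240);c(.0,240)
plan(W)
E
```

```text
foot now [28.4649 -9.357   1.9219] n world [ 0.1389 -0.9786 -0.1511]
0 0.008 -0.012 -0.01 -0.002 -0.001 0.001; 0 0.015 -0.024 -0.019 -0.004 -0.003 0.001; 0 0.035 -0.03 -0.033 -0.004 -0.003 0.001; 0 0.045 -0.051 -0.04 -0.004 -0.003 0.001; 0 0.04 -0.075 -0.036 -0.004 -0.003 0.001
0 -0.017 -0.012 0.012 0 0 0; 0 -0.037 -0.006 0.025 0 0 0; 0 -0.047 0.015 0.033 0 0 0; 0 -0.042 0.039 0.029 0 0 0; 0 -0.025 0.051 0.017 0 0 0
0 0.009 0.013 -0.006 0 0 0; 0 0.018 0.026 -0.012 0 0 0; 0 0.037 0.013 -0.025 0 0 0; 0 0.049 -0.008 -0.034 0 0 0; 0 0.053 -0.033 -0.037 0 0 0
0 -0.005 -0.025 0.004 0 0 0; 0 -0.019 -0.046 0.013 0 0 0; 0 -0.038 -0.057 0.027 0 0 0; 0 -0.059 -0.057 0.041 0 0 0; 0 -0.078 -0.046 0.055 0 0 0
0 -0.014 0.019 0.01 0 0 0; 0 -0.02 0.044 0.014 0 0 0; 0 -0.017 0.07 0.011 0 0 0; 0 -0.005 0.091 0.003 0 0 0; 0 0.014 0.105 -0.01 0 0 0
0 0.021 0.002 -0.015 0 0 0; 0 0.026 -0.02 -0.018 0 0 0; 0 0.03 -0.043 -0.021 0 0 0; 0 0.029 -0.059 -0.02 0 0 0; 0 0.027 -0.076 -0.019 0 0 0
0 -0.014 0.002 0.01 0 0 0; 0 -0.028 0.004 0.019 0 0 0; 0 -0.012 0.019 0.008 0 0 0; 0 -0.012 0.019 0.008 0 0 0; 0 -0.012 0.019 0.008 0 0 0
```

Request:
{"op": "jog_arm", "data": {"motion": "0 0.008 -0.012 -0.01 -0.002 -0.001 0.001; 0 0.015 -0.024 -0.019 -0.004 -0.003 0.001; 0 0.035 -0.03 -0.033 -0.004 -0.003 0.001; 0 0.045 -0.051 -0.04 -0.004 -0.003 0.001; 0 0.04 -0.075 -0.036 -0.004 -0.003 0.001"}}

```text
time: 20.15
tool_pos: [0.5042, 0.0669, 0.1967]
tool_rot: [0.229, 0.623, 0.722, -0.195]
contact_force: [-0.7, 0.0, -1.2]
gripper_width: 0.204
grasp_force: 59.2
```

Request:
{"op": "jog_arm", "data": {"motion": "0 -0.017 -0.012 0.012 0 0 0; 0 -0.037 -0.006 0.025 0 0 0; 0 -0.047 0.015 0.033 0 0 0; 0 -0.042 0.039 0.029 0 0 0; 0 -0.025 0.051 0.017 0 0 0"}}

```text
time: 20.78
tool_pos: [0.533, 0.0545, 0.1967]
tool_rot: [0.228, 0.625, 0.721, -0.196]
contact_force: [0.5, 0.0, -1.2]
gripper_width: 0.201
grasp_force: 58.5
```

Request:
{"op": "jog_arm", "data": {"motion": "0 0.009 0.013 -0.006 0 0 0; 0 0.018 0.026 -0.012 0 0 0; 0 0.037 0.013 -0.025 0 0 0; 0 0.049 -0.008 -0.034 0 0 0; 0 0.053 -0.033 -0.037 0 0 0"}}

```text
time: 21.4
tool_pos: [0.511, 0.0856, 0.1967]
tool_rot: [0.229, 0.624, 0.722, -0.194]
contact_force: [-0.1, -0.1, -0.9]
gripper_width: 0.197
grasp_force: 59.1
```

Request:
{"op": "jog_arm", "data": {"motion": "0 -0.005 -0.025 0.004 0 0 0; 0 -0.019 -0.046 0.013 0 0 0; 0 -0.038 -0.057 0.027 0 0 0; 0 -0.059 -0.057 0.041 0 0 0; 0 -0.078 -0.046 0.055 0 0 0"}}

```text
time: 22.02
tool_pos: [0.4969, 0.0343, 0.1971]
tool_rot: [0.229, 0.625, 0.721, -0.193]
contact_force: [3.0, 4.8, 0.2]
gripper_width: 0.198
grasp_force: 59.4
```

Request:
{"op": "jog_arm", "data": {"motion": "0 -0.014 0.019 0.01 0 0 0; 0 -0.02 0.044 0.014 0 0 0; 0 -0.017 0.07 0.011 0 0 0; 0 -0.005 0.091 0.003 0 0 0; 0 0.014 0.105 -0.01 0 0 0"}}

```text
time: 22.65
tool_pos: [0.5448, 0.05, 0.1955]
tool_rot: [0.227, 0.624, 0.721, -0.199]
contact_force: [-3.3, 1.3, 0.6]
gripper_width: 0.198
grasp_force: 59.0
```

Request:
{"op": "jog_arm", "data": {"motion": "0 0.021 0.002 -0.015 0 0 0; 0 0.026 -0.02 -0.018 0 0 0; 0 0.03 -0.043 -0.021 0 0 0; 0 0.029 -0.059 -0.02 0 0 0; 0 0.027 -0.076 -0.019 0 0 0"}}

```text
time: 23.28
tool_pos: [0.5055, 0.0608, 0.1971]
tool_rot: [0.229, 0.624, 0.721, -0.195]
contact_force: [0.4, -0.5, -0.5]
gripper_width: 0.2
grasp_force: 58.6
```

```bash
rm -f cmd.json; python3 - <<'E'
from h import *
np.set_printoptions(precision=4,suppress=True)
s=state();ft=np.array(json.load(open("ft.json")));T=R.from_quat(np.roll(s["tool_rot"],-1));C=np.array([.509,.086]);print(s["time"],"foot now",(s["tool_pos"]+T.apply(ft)-[.509,.086,.041])*1e3,s["contact_force"])
f=grab_frame("wrist");p=T.inv().apply(pts(f)-s["tool_pos"]);save(f,"w6")
d=ft-[0,0,-.019];L=np.linalg.norm(d);d/=L
q=p-[0,0,-.019];t=q@d;n=np.cross(d,[0,1,0]);lat=np.linalg.norm(q-t[:,None]*d,axis=1);k=(lat<.02)&(t>.03)&(t<.2)
for a in (.06,.1,.12):
    m=k&(abs(t-a)<.004)
    if m.sum()>5: print(a,m.sum(),"y",np.percentile(q[m,1],[2,98]),"n",np.percentile(q[m]@n,[2,98]))
for dd in place_of("wrist","bead_0"): print(dd and (round(dd["p"],2),np.round((dd["at"]-np.r_[C,.041])*1e3,1)))
E
```

```text
23.275 foot now [-9.4616  6.3514  6.4913] [ 0.3669 -0.5044 -0.5243]
0.06 173 y [-0.0055  0.0043] n [-0.0028  0.0023]
0.1 136 y [-0.0054  0.0037] n [-0.0039  0.0004]
0.12 126 y [-0.0057  0.0037] n [-0.0048 -0.0006]
(0.95, array([-7.7, 26.8,  2.8]))
(0.89, array([-43.9,  -0.1,  -0.1]))
(0.8, array([13.5, 41.3,  3.8]))
(0.75, array([-22.3,  35.7,  -3.7]))
(0.64, array([ 40.8, -11.1,  -2.1]))
(0.64, array([-15.6, -40.4,   1. ]))
(0.62, array([33.4, 18.5,  2. ]))
(0.6, array([ 24.1, -33.2,   3.1]))
```

```bash
python3 - <<'E'
from h import *
s=state();ft=np.array(json.load(open("ft.json")));C=np.array([.509,.086]);Qs=rot(YW,-35)
def tcp(foot,Q=Qs):return np.array(foot)-Q.apply(ft)
z=.0465;W=[]
def c(r,a,v=13):t=np.radians(a);W.append((tcp([*(C+r*np.array([np.cos(t),np.sin(t)])),z]),Qs,0,v))
c(.029,207,12)
for a in range(222,460,15):c(.032,a,12)
c(.012,95,16);c(.0,240,16)
plan(W)
E
```

```text
0 -0.009 -0.012 0.007 0.001 0 0; 0 -0.018 -0.024 0.014 0.002 0 0; 0 -0.027 -0.036 0.021 0.003 0 0; 0 -0.041 -0.035 0.03 0.003 0 0; 0 -0.051 -0.024 0.038 0.003 0 0
0 -0.007 0.014 0.005 0 0 0; 0 -0.012 0.03 0.008 0 0 0; 0 -0.013 0.047 0.009 0 0 0; 0 -0.01 0.063 0.007 0 0 0; 0 -0.004 0.078 0.003 0 0 0
0 0.009 0.013 -0.007 0 0 0; 0 0.02 0.022 -0.015 0 0 0; 0 0.033 0.027 -0.024 0 0 0; 0 0.047 0.028 -0.033 0 0 0; 0 0.061 0.025 -0.043 0 0 0
0 0.012 -0.008 -0.008 0 0 0; 0 0.022 -0.019 -0.016 0 0 0; 0 0.03 -0.032 -0.021 0 0 0; 0 0.034 -0.048 -0.024 0 0 0; 0 0.018 -0.054 -0.013 0 0 0
0 -0.016 -0.005 0.011 0 0 0; 0 -0.035 -0.007 0.025 0 0 0; 0 -0.035 -0.007 0.025 0 0 0; 0 -0.035 -0.007 0.025 0 0 0; 0 -0.035 -0.007 0.025 0 0 0
```

Request:
{"op": "jog_arm", "data": {"motion": "0 -0.009 -0.012 0.007 0.001 0 0; 0 -0.018 -0.024 0.014 0.002 0 0; 0 -0.027 -0.036 0.021 0.003 0 0; 0 -0.041 -0.035 0.03 0.003 0 0; 0 -0.051 -0.024 0.038 0.003 0 0"}}

```text
time: 24.0
tool_pos: [0.4992, 0.0279, 0.1958]
tool_rot: [0.227, 0.625, 0.721, -0.196]
contact_force: [0.3, 3.6, -0.0]
gripper_width: 0.202
grasp_force: 58.7
```

Request:
{"op": "jog_arm", "data": {"motion": "0 -0.007 0.014 0.005 0 0 0; 0 -0.012 0.03 0.008 0 0 0; 0 -0.013 0.047 0.009 0 0 0; 0 -0.01 0.063 0.007 0 0 0; 0 -0.004 0.078 0.003 0 0 0"}}

```text
time: 24.62
tool_pos: [0.5364, 0.0311, 0.1944]
tool_rot: [0.225, 0.624, 0.721, -0.199]
contact_force: [-4.5, 2.5, 0.9]
gripper_width: 0.203
grasp_force: 59.0
```

Request:
{"op": "jog_arm", "data": {"motion": "0 0.009 0.013 -0.007 0 0 0; 0 0.02 0.022 -0.015 0 0 0; 0 0.033 0.027 -0.024 0 0 0; 0 0.047 0.028 -0.033 0 0 0; 0 0.061 0.025 -0.043 0 0 0"}}

```text
time: 25.25
tool_pos: [0.5434, 0.0675, 0.1955]
tool_rot: [0.228, 0.624, 0.72, -0.202]
contact_force: [-3.1, -3.8, -0.5]
gripper_width: 0.197
grasp_force: 59.1
```

Request:
{"op": "jog_arm", "data": {"motion": "0 0.012 -0.008 -0.008 0 0 0; 0 0.022 -0.019 -0.016 0 0 0; 0 0.03 -0.032 -0.021 0 0 0; 0 0.034 -0.048 -0.024 0 0 0; 0 0.018 -0.054 -0.013 0 0 0"}}

```text
time: 25.88
tool_pos: [0.5167, 0.0776, 0.1961]
tool_rot: [0.227, 0.624, 0.721, -0.196]
contact_force: [-0.1, 0.7, -0.4]
gripper_width: 0.203
grasp_force: 59.0
```

Request:
{"op": "jog_arm", "data": {"motion": "0 -0.016 -0.005 0.011 0 0 0; 0 -0.035 -0.007 0.025 0 0 0; 0 -0.058 -0.007 -0.008 0 0 0; 0 -0.081 -0.007 -0.041 0 0 0; 0 -0.104 -0.007 -0.074 0 0 0"}}

```text
time: 26.5
tool_pos: [0.5167, 0.0554, 0.2587]
tool_rot: [0.228, 0.625, 0.721, -0.196]
contact_force: [0.1, 0.8, -1.0]
gripper_width: 0.199
grasp_force: 58.8
```

```bash
rm -f cmd.json; python3 - <<'E'
from h import *
np.set_printoptions(precision=4,suppress=True)
s=state();ft=np.array(json.load(open("ft.json")));T=R.from_quat(np.roll(s["tool_rot"],-1));C=np.array([.509,.086]);print(s["time"],"foot now",(s["tool_pos"]+T.apply(ft)-[.509,.086,.041])*1e3,s["contact_force"])
f=grab_frame("wrist")
for dd in place_of("wrist","bead_0"): print(dd and (round(dd["p"],2),np.round((dd["at"]-np.r_[C,.041])*1e3,1)))
# fit rod axis in tool frame
p=T.inv().apply(pts(f)-s["tool_pos"])
from scipy.optimize import least_squares
d0=ft-[0,0,-.019];L=np.linalg.norm(d0);d0/=L;n=np.cross(d0,[0,1,0])
q=p-[0,0,-.019];t=q@d0;lat=np.linalg.norm(q-t[:,None]*d0,axis=1)
for nm,lo,hi,rad,tol in(("shank",.052,.130,.005,.0095),("foot",.138,.17,.009,.0135)):
    m=(t>lo)&(t<hi)&(lat<tol);Q=np.c_[q[m,1],q[m]@n,t[m]]
    fun=lambda v:np.hypot(Q[:,0]-v[0]-v[1]*(Q[:,2]-.1),Q[:,1]-v[2]-v[3]*(Q[:,2]-.1))-rad
    v=least_squares(fun,[0,0,0,0],loss="soft_l1",f_scale=.001).x
    print(nm,m.sum(),"y@.1",v[0]*1e3,"dy",v[1],"n@.1",v[2]*1e3,"dn",v[3],"tmax",np.percentile(t[m],[99,99.9]))
E
```

```text
26.5 foot now [ 1.3918  0.9304 68.1397] [ 0.0784  0.7854 -1.0263]
(0.93, array([42.4, -1.1, -1. ]))
(0.93, array([-43.8,   3.2,   0.9]))
(0.71, array([ 32.6, -24.3,   1.3]))
(0.59, array([ -3.3, -45.3,   1.8]))
shank 1378 y@.1 -0.2645635691764036 dy -0.003006612972564752 n@.1 -2.7147662155959607 dn 0.014632401989316361 tmax [0.1287 0.1299]
foot 575 y@.1 0.13839483207365302 dy -0.012161217624012979 n@.1 9.918254758628319 dn -0.05979794878028949 tmax [0.1616 0.1627]
```

```bash
python3 - <<'E'
from h import *
np.set_printoptions(precision=4,suppress=True)
old=np.array([.1145,-.002,.1019]);g=np.array([0,0,-.019]);d=old-g;L=np.linalg.norm(d);d/=L;n=np.cross(d,[0,1,0])
da=d+.033*n;da/=np.linalg.norm(da);ft=g-.0015*n+L*da;json.dump(ft.tolist(),open("ft.json","w"))
Qr=rot(YW,0);print(np.degrees(np.arcsin(np.clip(np.cross(Qr.apply(da),-H)@Qr.as_matrix()[:,1],-1,1))))
ang=np.degrees(np.arcsin(np.cross(Qr.apply(da),-H)@Qr.as_matrix()[:,1]));Qr=rot(YW,ang);print(ang,Qr.apply(da),-H)
u=np.array([-H[0],-H[1],H[2]])
def tcp(foot,Q):return np.array(foot)-Q.apply(ft)
Pf=tcp(F0+.004*H,Qr);print("Pf",Pf)
json.dump(dict(P=Pf.tolist(),q=Qr.as_quat().tolist()),open("rest.json","w"))
Qm=rot(YW,-17)
plan([(tcp([.50,.10,.14],rot(YW,-30)),rot(YW,-30),0,35),(tcp([.43,.22,.17],Qm),Qm,0,38),(Pf+.075*u+[0,0,.01],Qr,0,38),(Pf+.03*u,Qr,0,20,1)])
E
```

```text
3.447186726747752
3.447186726747752 [-0.1127  0.6981 -0.7071] [-0.1009  0.6999 -0.7071]
Pf [0.404  0.1635 0.1305]
0 -0.026 -0.019 -0.044 0.004 0.058 -0.002; 0 0.021 -0.053 -0.091 0.004 0.109 -0.002; 0 0.067 -0.088 -0.137 0.004 0.159 -0.002; 0 0.114 -0.123 -0.183 0.004 0.209 -0.002; 0 0.176 -0.141 -0.16 0.004 0.269 -0.002
0 0.049 -0.018 0.045 0 0.059 0; 0 0.098 -0.036 0.091 0 0.119 0; 0 0.147 -0.054 0.136 0 0.178 0; 0 0.132 -0.054 0.168 0 0.178 0; 0 0.117 -0.054 0.199 0 0.178 0
0 -0.023 0 0.027 0 0 0; 0 -0.023 0 0.027 0 0 0; 0 -0.023 0 0.027 0 0 0; 0 -0.023 0 0.027 0 0 0; 0 -0.023 0 0.027 0 0 0
```

Request:
{"op": "jog_arm", "data": {"motion": "0 -0.026 -0.019 -0.044 0.004 0.058 -0.002; 0 0.021 -0.053 -0.091 0.004 0.109 -0.002; 0 0.067 -0.088 -0.137 0.004 0.159 -0.002; 0 0.114 -0.123 -0.183 0.004 0.209 -0.002; 0 0.176 -0.141 -0.16 0.004 0.269 -0.002"}}

```text
time: 27.22
tool_pos: [0.4302, 0.1639, 0.2741]
tool_rot: [0.077, 0.651, 0.753, -0.067]
contact_force: [0.8, -0.4, -1.7]
gripper_width: 0.199
grasp_force: 59.1
```

Request:
{"op": "jog_arm", "data": {"motion": "0 0.049 -0.018 0.045 0 0.059 0; 0 0.098 -0.036 0.091 0 0.119 0; 0 0.147 -0.054 0.136 0 0.178 0; 0 0.147 -0.054 0.136 0 0.178 0; 0 0.147 -0.054 0.136 0 0.178 0"}}

```text
time: 27.85
tool_pos: [0.3947, 0.2151, 0.1908]
tool_rot: [-0.024, 0.654, 0.756, 0.017]
contact_force: [0.7, 0.1, 0.5]
gripper_width: 0.193
grasp_force: 59.0
```

```bash
rm -f cmd.json; python3 - <<'E'
from h import *
np.set_printoptions(precision=4,suppress=True)
s=state();T=R.from_quat(np.roll(s["tool_rot"],-1));print(s["time"],s["tool_pos"])
C=np.array([.509,.086])
for c in("top","wrist","scene"):
    f=grab_frame(c);save(f,c+"7")
    print(c,[(round(dd["p"],2),np.round((dd["at"]-np.r_[C,.041])*1e3,1).tolist()) for dd in place_of(c,"bead_0")])
    if c=="wrist":
        P=pts(f);t=(P-T.apply([0,0,-.019])-s["tool_pos"])
        ft=np.array(json.load(open("ft.json")))
        print("stirrer",[(round(dd["p"],2),dd["at"]) for dd in place_of(c,"stirrer")+place_of(c,"rest_foot")],"pred",s["tool_pos"]+T.apply(ft))
        q=T.inv().apply(P-s["tool_pos"])-[0,0,-.019];d=ft-[0,0,-.019];d/=np.linalg.norm(d);n=np.cross(d,[0,1,0]);t=q@d;lat=np.linalg.norm(q-t[:,None]*d,axis=1)
        for a in (.06,.08,.1,.12,.145,.155):
            m=(lat<.013)&(abs(t-a)<.004)
            if m.sum()>5: print(a,"y",np.percentile(q[m,1],[2,98]),"n",np.percentile(q[m]@n,[2,98]))
a=cv2.imread("pics/top7.png")[130:240,310:450];b=cv2.imread("pics/scene7.png")[190:290,330:470]
cv2.imwrite("pics/c7.png",np.hstack([cv2.resize(a,(400,314)),cv2.resize(b,(400,314))]))
E
```

```text
27.85 [0.3947 0.2151 0.1908]
top [(0.69, [29.1, 259.8, 79.0]), (0.61, [-33.1, 30.1, -5.5]), (0.59, [41.2, 0.1, 0.1]), (0.55, [6.9, 35.4, 3.8]), (0.55, [29.3, 31.6, -1.7]), (0.53, [-13.2, 16.8, 1.6]), (0.49, [-42.4, 2.7, 0.9]), (0.47, [31.7, -26.2, 1.4]), (0.45, [0.9, -46.1, 4.8])]
wrist [(0.7, [42.1, -1.7, 2.5]), (0.52, [-129.1, 240.3, 48.5])]
stirrer [(0.64, [0.383, 0.2823, 0.0331]), (0.49, [0.5497, 0.3458, 0.0975])] pred [0.3755 0.331  0.0929]
0.06 y [-0.0045  0.0048] n [-0.0012  0.0029]
0.08 y [-0.0047  0.0051] n [-0.0009  0.0041]
0.1 y [-0.0044  0.0047] n [-0.0009  0.0028]
0.12 y [-0.0047  0.005 ] n [-0.0009  0.0038]
0.145 y [-0.0087  0.0089] n [-0.0042  0.0056]
0.155 y [-0.0089  0.0083] n [-0.0041  0.0051]
scene [(0.51, [26.7, 29.6, 2.7]), (0.49, [43.3, -2.4, -3.2]), (0.42, [-13.7, 19.3, 2.1]), (0.39, [7.1, 46.9, 1.2]), (0.37, [34.3, -28.4, 0.0]), (0.37, [-111.1, 128.3, 165.5])]
```

View pics/c7.png

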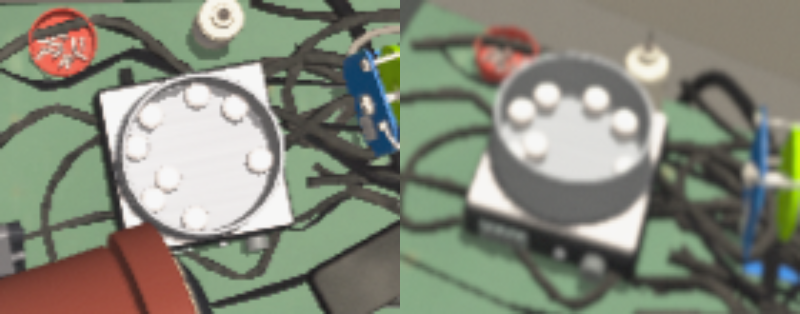

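Left half (top): all 8 beads are in the dish, white dots at px (196,97), (235,107), (150,117), (136,148), (259,160), (168,178), (153,199) and (194,218). One lies near an original spot, so I'll go back for one more sweep.

```bash
python3 - <<'E'
from h import *
s=state();ft=np.array(json.load(open("ft.json")));C=np.array([.509,.086]);Qs=rot(YW,-33)
def tcp(foot,Q=Qs):return np.array(foot)-Q.apply(ft)
z=.0465;W=[(tcp([.42,.22,.17],rot(YW,-14)),rot(YW,-14),0,38),(tcp([.50,.10,.135],rot(YW,-30)),rot(YW,-30),0,38),(tcp([*(C+[.012,-.006]),.105]),Qs,0,38),(tcp([*(C+[.012,-.006]),z]),Qs,0,22)]
def xy(x,y,v=12):W.append((tcp([C[0]+x/1e3,C[1]+y/1e3,z]),Qs,0,v))
xy(6,20,14);xy(-4,29)
for a in range(112,184,14):t=np.radians(a);xy(32*np.cos(t),32*np.sin(t),10)
xy(-12,0,20);xy(0,0,20)
W+=[(tcp([*C,.115]),Qs,0,25),(tcp([.50,.10,.14],rot(YW,-27)),rot(YW,-27),0,35)]
plan(W)
E
```

```text
0 -0.038 0.014 -0.057 -0.001 -0.051 0; 0 -0.075 0.027 -0.113 -0.002 -0.101 0; 0 -0.113 0.041 -0.17 -0.003 -0.152 0; 0 -0.151 0.055 -0.226 -0.004 -0.202 0; 0 -0.212 0.096 -0.219 -0.004 -0.264 0.001
0 -0.054 0.042 0.031 0 -0.062 0; 0 -0.108 0.083 0.062 0 -0.125 0; 0 -0.118 0.119 0.125 0 -0.159 0; 0 -0.105 0.119 0.162 0 -0.159 0; 0 -0.092 0.119 0.198 0 -0.159 0
0 0.021 0 0.033 0 0 0; 0 0.043 -0.002 0.019 0 0 0; 0 0.066 -0.004 0.004 0 0 0; 0 0.074 -0.013 -0.001 0 0 0; 0 0.083 -0.022 -0.007 0 0 0
0 0.003 -0.015 -0.002 0 0 0; 0 -0.002 -0.03 0.001 0 0 0; 0 -0.009 -0.043 0.006 0 0 0; 0 -0.019 -0.053 0.012 0 0 0; 0 -0.03 -0.06 0.02 0 0 0
0 -0.013 -0.004 0.008 0 0 0; 0 -0.016 0.036 0.01 0 0 0; 0 -0.019 0.06 0.012 0 0 0; 0 -0.044 0.06 -0.027 0 0 0; 0 -0.069 0.06 -0.065 0 0 0
0 -0.025 0 -0.038 0 0 0; 0 -0.047 -0.014 -0.072 0 0.069 0; 0 -0.047 -0.014 -0.072 0 0.069 0; 0 -0.047 -0.014 -0.072 0 0.069 0; 0 -0.047 -0.014 -0.072 0 0.069 0
```

Request:
{"op": "jog_arm", "data": {"motion": "0 -0.038 0.014 -0.057 -0.001 -0.051 0; 0 -0.075 0.027 -0.113 -0.002 -0.101 0; 0 -0.113 0.041 -0.17 -0.003 -0.152 0; 0 -0.151 0.055 -0.226 -0.004 -0.202 0; 0 -0.212 0.096 -0.219 -0.004 -0.264 0.001"}}

```text
time: 28.88
tool_pos: [0.4602, 0.1111, 0.2967]
tool_rot: [0.129, 0.646, 0.745, -0.108]
contact_force: [0.7, 0.3, -1.5]
gripper_width: 0.199
grasp_force: 58.9
```

Request:
{"op": "jog_arm", "data": {"motion": "0 -0.054 0.042 0.031 0 -0.062 0; 0 -0.108 0.083 0.062 0 -0.125 0; 0 -0.118 0.119 0.125 0 -0.159 0; 0 -0.105 0.119 0.162 0 -0.159 0; 0 -0.092 0.119 0.198 0 -0.159 0"}}

```text
time: 29.5
tool_pos: [0.5275, 0.0444, 0.213]
tool_rot: [0.214, 0.628, 0.725, -0.186]
contact_force: [0.2, -0.2, -1.2]
gripper_width: 0.196
grasp_force: 59.0
```

Request:
{"op": "jog_arm", "data": {"motion": "0 0.021 0 0.033 0 0 0; 0 0.043 -0.002 0.019 0 0 0; 0 0.066 -0.004 0.004 0 0 0; 0 0.074 -0.013 -0.001 0 0 0; 0 0.083 -0.022 -0.007 0 0 0"}}

```text
time: 30.12
tool_pos: [0.5118, 0.0796, 0.1952]
tool_rot: [0.215, 0.628, 0.725, -0.186]
contact_force: [1.0, -0.7, -0.3]
gripper_width: 0.202
grasp_force: 59.0
```

Request:
{"op": "jog_arm", "data": {"motion": "0 0.003 -0.015 -0.002 0 0 0; 0 -0.002 -0.03 0.001 0 0 0; 0 -0.009 -0.043 0.006 0 0 0; 0 -0.019 -0.053 0.012 0 0 0; 0 -0.03 -0.06 0.02 0 0 0"}}

```text
time: 30.75
tool_pos: [0.4847, 0.056, 0.1946]
tool_rot: [0.215, 0.628, 0.724, -0.186]
contact_force: [2.9, -0.4, -0.8]
gripper_width: 0.195
grasp_force: 59.2
```

Request:
{"op": "jog_arm", "data": {"motion": "0 -0.013 -0.004 0.008 0 0 0; 0 -0.016 0.036 0.01 0 0 0; 0 -0.019 0.06 0.012 0 0 0; 0 -0.044 0.06 -0.027 0 0 0; 0 -0.069 0.06 -0.065 0 0 0"}}

```text
time: 31.38
tool_pos: [0.5157, 0.0499, 0.242]
tool_rot: [0.214, 0.628, 0.725, -0.186]
contact_force: [-0.4, 0.5, -0.3]
gripper_width: 0.201
grasp_force: 59.0
```

Request:
{"op": "jog_arm", "data": {"motion": "0 -0.025 0 -0.038 0 0 0; 0 -0.047 -0.014 -0.072 0 0.069 0; 0 -0.047 -0.014 -0.072 0 0.069 0; 0 -0.047 -0.014 -0.072 0 0.069 0; 0 -0.047 -0.014 -0.072 0 0.069 0"}}

```text
time: 32.0
tool_pos: [0.5084, 0.049, 0.2815]
tool_rot: [0.176, 0.636, 0.735, -0.155]
contact_force: [-0.7, -0.1, -1.1]
gripper_width: 0.204
grasp_force: 59.1
```

```bash
rm -f cmd.json; python3 - <<'E'
from h import *
np.set_printoptions(precision=4,suppress=True)
s=state();T=R.from_quat(np.roll(s["tool_rot"],-1));print(s["time"],s["tool_pos"],s["contact_force"])
ft=np.array(json.load(open("ft.json")))
f=grab_frame("wrist");P=pts(f);C=np.array([.509,.086])
print([(round(dd["p"],2),np.round((dd["at"]-np.r_[C,.041])*1e3,1).tolist()) for dd in place_of("wrist","bead_0")])
q=T.inv().apply(P-s["tool_pos"])-[0,0,-.019];d=ft-[0,0,-.019];d/=np.linalg.norm(d);n=np.cross(d,[0,1,0]);t=q@d;lat=np.linalg.norm(q-t[:,None]*d,axis=1)
for a in (.06,.08,.1,.12,.145,.155):
    m=(lat<.013)&(abs(t-a)<.004)
    if m.sum()>5: print(a,"y",np.percentile(q[m,1],[2,98]),"n",np.percentile(q[m]@n,[2,98]))
m=(lat<.013)&(t>.13)&(t<.18);print("tmax",np.percentile(t[m],99.5))
r=json.load(open("rest.json"));Pf=np.array(r["P"]);Qr=R.from_quat(r["q"])
u=np.array([-H[0],-H[1],H[2]])
def tcp(foot,Q):return np.array(foot)-Q.apply(ft)
Qm=rot(YW,-15)
plan([(tcp([.43,.22,.17],Qm),Qm,0,38),(Pf+.075*u+[0,0,.01],Qr,0,38,2)])
E
```

```text
32.0 [0.5084 0.049  0.2815] [-0.6636 -0.0878 -1.1006]
[(0.86, [39.5, 0.3, -0.3]), (0.79, [-37.0, -18.7, 3.4]), (0.7, [-18.6, -27.2, 3.0]), (0.64, [-43.9, 11.4, 2.2]), (0.61, [27.1, 29.4, 5.2]), (0.55, [0.1, -0.4, -0.9]), (0.52, [32.1, -22.5, 0.1])]
0.06 y [-0.0044  0.0049] n [-0.0001  0.0049]
0.08 y [-0.0047  0.0046] n [0.0003 0.0041]
0.1 y [-0.0049  0.0049] n [0.0003 0.0052]
0.12 y [-0.0045  0.0044] n [0.0005 0.0043]
0.145 y [-0.0084  0.0084] n [-0.003   0.0078]
0.155 y [-0.0087  0.0086] n [-0.003   0.0057]
tmax 0.16200395920562866
0 0.054 -0.034 -0.041 -0.001 0.047 0; 0 0.108 -0.069 -0.082 -0.002 0.094 0.001; 0 0.161 -0.103 -0.123 -0.002 0.14 0.001; 0 0.222 -0.121 -0.094 -0.002 0.194 0.001; 0 0.282 -0.138 -0.065 -0.003 0.248 0.001
0 0.046 -0.018 0.049 0.001 0.053 0; 0 0.092 -0.036 0.098 0.001 0.107 0; 0 0.092 -0.036 0.098 0.001 0.107 0; 0 0.092 -0.036 0.098 0.001 0.107 0; 0 0.092 -0.036 0.098 0.001 0.107 0
```

```bash
rm -f cmd.json; python3 - <<'E'
from h import *
np.set_printoptions(precision=4,suppress=True)
ft=np.array(json.load(open("ft.json")));g=np.array([0,0,-.019]);d=ft-g;L=np.linalg.norm(d);d/=L;n=np.cross(d,[0,1,0])
da=d+.010*n;da/=np.linalg.norm(da);ft=ft+.0052*n;json.dump(ft.tolist(),open("ft.json","w"))
Q0=rot(YW);ang=np.degrees(np.arcsin(np.cross(Q0.apply(da),-H)@Q0.as_matrix()[:,1]));Qr=rot(YW,ang);print(ang,Qr.apply(da),-H)
u=np.array([-H[0],-H[1],H[2]])
def tcp(foot,Q):return np.array(foot)-Q.apply(ft)
Pf=tcp(F0+.004*H,Qr);print(Pf);json.dump(dict(P=Pf.tolist(),q=Qr.as_quat().tolist()),open("rest.json","w"))
Qm=rot(YW,-15)
plan([(tcp([.43,.22,.17],Qm),Qm,0,38),(Pf+.06*u+[0,0,.01],Qr,0,38,1),(Pf+.022*u,Qr,0,20,1)])
E
```

```text
3.504166489849769 [-0.1127  0.6981 -0.7071] [-0.1009  0.6999 -0.7071]
[0.4035 0.167  0.1341]
0 0.042 -0.026 -0.033 -0.001 0.035 0; 0 0.084 -0.051 -0.066 -0.001 0.07 0; 0 0.126 -0.077 -0.098 -0.002 0.105 0.001; 0 0.167 -0.103 -0.131 -0.002 0.14 0.001; 0 0.225 -0.121 -0.096 -0.002 0.194 0.001
0 0.044 -0.018 0.051 0 0.054 0; 0 0.089 -0.035 0.102 0 0.108 0; 0 0.134 -0.053 0.152 0 0.162 0; 0 0.134 -0.053 0.152 0 0.162 0; 0 0.121 -0.053 0.18 0 0.162 0
0 -0.02 0 0.023 0 0 0; 0 -0.039 0 0.046 0 0 0; 0 -0.039 0 0.046 0 0 0; 0 -0.039 0 0.046 0 0 0; 0 -0.039 0 0.046 0 0 0
```

Request:
{"op": "jog_arm", "data": {"motion": "0 0.042 -0.026 -0.033 -0.001 0.035 0; 0 0.084 -0.051 -0.066 -0.001 0.07 0; 0 0.126 -0.077 -0.098 -0.002 0.105 0.001; 0 0.167 -0.103 -0.131 -0.002 0.14 0.001; 0 0.225 -0.121 -0.096 -0.002 0.194 0.001"}}

```text
time: 32.72
tool_pos: [0.4326, 0.1627, 0.2772]
tool_rot: [0.07, 0.652, 0.753, -0.056]
contact_force: [0.5, -0.1, -1.3]
gripper_width: 0.2
grasp_force: 59.2
```

Request:
{"op": "jog_arm", "data": {"motion": "0 0.044 -0.018 0.051 0 0.054 0; 0 0.089 -0.035 0.102 0 0.108 0; 0 0.134 -0.053 0.152 0 0.162 0; 0 0.134 -0.053 0.152 0 0.162 0; 0 0.121 -0.053 0.18 0 0.162 0"}}

```text
time: 33.35
tool_pos: [0.4012, 0.2002, 0.1771]
tool_rot: [-0.021, 0.654, 0.756, 0.022]
contact_force: [1.0, -0.9, -0.7]
gripper_width: 0.199
grasp_force: 59.1
```

```bash
rm -f cmd.json; python3 - <<'E'
from h import *
np.set_printoptions(precision=4,suppress=True)
s=state();T=R.from_quat(np.roll(s["tool_rot"],-1));print(s["time"],s["tool_pos"],s["contact_force"])
f=grab_frame("wrist");P=pts(f);ft=np.array(json.load(open("ft.json")));ft[1]=0;json.dump(ft.tolist(),open("ft.json","w"))
e=s["tool_pos"]+T.apply(ft);nv=np.array([np.cos(np.radians(YW)),np.sin(np.radians(YW)),0]);uu=np.array([-H[0],-H[1],H[2]])
print("pred foot rel F0: along",(e-F0)@H,"lat",(e-F0)@nv,"u",(e-F0)@uu)
# measured rod in rest frame
q=P-F0;t=q@H;la=q@nv;up=q@uu
for a in (30,50,70,90,110,130):
    m=(abs(t-a/1e3)<.004)&(abs(la)<.016)&(abs(up-.03)<.022)
    if m.sum()>9:print(a,m.sum(),"lat",np.percentile(la[m],[2,98]),"u",np.percentile(up[m],[2,98]))
m=(abs(la)<.013)&(abs(up-.03)<.02)&(t<.05)&(t>-.03);print("tmin",np.percentile(t[m],[.5,2]))
r=json.load(open("rest.json"));Qr=R.from_quat(r["q"])
Pf=F0+.004*H-Qr.apply(ft);json.dump(dict(P=Pf.tolist(),q=r["q"]),open("rest.json","w"))
plan([(Pf+.016*uu,Qr,0,12),(Pf,Qr,0,6)])
E
```

```text
33.35 [0.4012 0.2002 0.1771] [ 1.0101 -0.934  -0.7436]
pred foot rel F0: along 0.010886670660139744 lat 0.0051097740410273726 u 0.053873555524663934
tmin [-0.0034 -0.0033]
0 -0.015 -0.002 0.019 0.001 0 0; 0 -0.03 -0.005 0.037 0.001 0.001 0; 0 -0.045 -0.007 0.056 0.002 0.001 -0.001; 0 -0.053 -0.007 0.063 0.002 0.001 -0.001; 0 -0.061 -0.007 0.07 0.002 0.001 -0.001
0 -0.008 0 0.007 0 0 0; 0 -0.008 0 0.007 0 0 0; 0 -0.008 0 0.007 0 0 0; 0 -0.008 0 0.007 0 0 0; 0 -0.008 0 0.007 0 0 0
```

Request:
{"op": "jog_arm", "data": {"motion": "0 -0.015 -0.002 0.019 0.001 0 0; 0 -0.03 -0.005 0.037 0.001 0.001 0; 0 -0.042 -0.007 0.053 0.002 0.001 -0.001; 0 -0.042 -0.007 0.053 0.002 0.001 -0.001; 0 -0.042 -0.007 0.053 0.002 0.001 -0.001"}}

```text
time: 34.02
tool_pos: [0.3993, 0.1806, 0.1479]
tool_rot: [-0.024, 0.654, 0.756, 0.021]
contact_force: [-0.1, -0.5, -1.7]
gripper_width: 0.2
grasp_force: 59.1
```

```bash
rm -f cmd.json; python3 - <<'E'
from h import *
np.set_printoptions(precision=4,suppress=True)
s=state();T=R.from_quat(np.roll(s["tool_rot"],-1));print(s["time"],s["tool_pos"],s["contact_force"])
f=grab_frame("wrist");P=pts(f);ft=np.array(json.load(open("ft.json")))
e=s["tool_pos"]+T.apply(ft);nv=np.array([np.cos(np.radians(YW)),np.sin(np.radians(YW)),0]);uu=np.array([-H[0],-H[1],H[2]])
U=(e-F0)@uu;print("pred foot rel F0: along",(e-F0)@H,"lat",(e-F0)@nv,"u",U)
q=P-F0;t=q@H;la=q@nv;up=q@uu
for a in (10,20,30,50,60,70,80,90,110,130):
    m=(abs(t-a/1e3)<.004)&(abs(la)<.014)&(abs(up-U)<.014)
    if m.sum()>9:print(a,m.sum(),"lat",np.percentile(la[m],[2,98]),"u",np.percentile(up[m],[2,98]))
m=(abs(la)<.009)&(abs(up-U-.005)<.008)&(t<.05)&(t>-.03);print("tmin",np.percentile(t[m],[.5,2]))
save(f,"w8")
r=json.load(open("rest.json"));Qr=R.from_quat(r["q"]);Pf=np.array(r["P"])
plan([(Pf,Qr,0,7)])
E
```

```text
34.025 [0.3993 0.1806 0.1479] [-0.1241 -0.4829 -1.7372]
pred foot rel F0: along 0.003816449079922368 lat -0.00027520931099845984 u 0.020203590437306292
10 102 lat [-0.0091  0.0084] u [0.0196 0.0281]
20 153 lat [-0.0089  0.0081] u [0.0202 0.0283]
30 303 lat [-0.0081  0.008 ] u [0.0159 0.0277]
50 112 lat [-0.0113  0.0042] u [0.0065 0.0242]
60 109 lat [-0.0047  0.0047] u [0.0191 0.0242]
70 133 lat [-0.0052  0.0046] u [0.0191 0.0244]
80 144 lat [-0.0051  0.0045] u [0.0197 0.0242]
90 151 lat [-0.0049  0.0043] u [0.0201 0.0245]
110 168 lat [-0.0047  0.0046] u [0.0196 0.0243]
130 424 lat [-0.009   0.0083] u [0.0249 0.0285]
tmin [-0.002   0.0088]
0 -0.01 0 0.009 0 -0.001 0; 0 -0.02 0 0.017 0 -0.001 0; 0 -0.03 0 0.026 0 -0.002 0; 0 -0.03 0 0.026 0 -0.002 0; 0 -0.03 0 0.026 0 -0.002 0
```

View pics/w8.png

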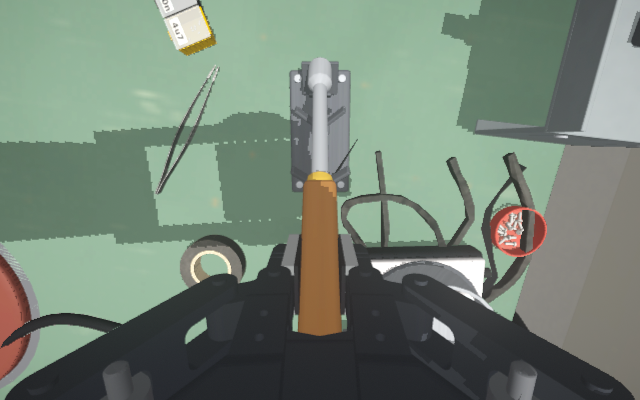

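Wrist view: the rod is parallel and centred over both forks, foot at px (320,72) on the toe end and handle from (319,180). Lower it in and release.

Request:
{"op": "jog_arm", "data": {"motion": "0 -0.007 0 0.006 0 0 0; 0 -0.014 0 0.012 0 0 0; 0 -0.02 0 0.017 0 -0.001 0; 0 -0.025 0 0.022 0 -0.001 0; 0 -0.029 0 0.025 0 -0.001 0"}}

```text
time: 34.7
tool_pos: [0.4012, 0.1675, 0.1345]
tool_rot: [-0.024, 0.654, 0.755, 0.021]
contact_force: [0.6, 2.6, 2.1]
gripper_width: 0.201
grasp_force: 59.2
```

```bash
rm -f cmd.json; python3 - <<'E'
from h import *
np.set_printoptions(precision=4,suppress=True)
s=state();T=R.from_quat(np.roll(s["tool_rot"],-1));print(s["time"],s["tool_pos"],s["contact_force"],s["ft_torque"])
f=grab_frame("wrist");P=pts(f);ft=np.array(json.load(open("ft.json")))
e=s["tool_pos"]+T.apply(ft);nv=np.array([np.cos(np.radians(YW)),np.sin(np.radians(YW)),0]);uu=np.array([-H[0],-H[1],H[2]])
U=(e-F0)@uu;print("pred foot rel F0: along",(e-F0)@H,"lat",(e-F0)@nv,"u",U)
q=P-F0;t=q@H;la=q@nv;up=q@uu
for a in (10,20,60,70,80,110,130):
    m=(abs(t-a/1e3)<.004)&(abs(la)<.014)&(abs(up-U)<.014)
    if m.sum()>9:print(a,m.sum(),"lat",np.percentile(la[m],[2,98]),"u",np.percentile(up[m],[2,98]))
E
```

```text
34.7 [0.4012 0.1675 0.1345] [0.5794 2.5787 2.1162] [ 0.6704 -0.0623 -0.0416]
pred foot rel F0: along 0.0036712036797615357 lat -0.00010620412001972508 u 0.0013479319353405712
10 104 lat [-0.0089  0.0085] u [0.0013 0.0099]
20 148 lat [-0.0087  0.0083] u [0.002  0.0097]
60 119 lat [-0.0045  0.0049] u [0.0012 0.0056]
70 131 lat [-0.005   0.0047] u [0.0008 0.0059]
80 144 lat [-0.0049  0.0046] u [0.0012 0.0059]
110 163 lat [-0.0045  0.0047] u [0.0011 0.0056]
130 429 lat [-0.0088  0.0084] u [0.0065 0.0099]
```

```bash
python3 - <<'E'
from h import *
p,r=load();Qc=rot(2)
plan([(p,r,60,10,2),(p+[-.002,.0,.05],r,60,25),(p+[0,.02,.12],rot(6),60,38),([.52,.32,.25],Qc,70,42),([.537,.345,.25],Qc,70,42,1)])
E
```

```text
60 0 0 0 0 0 0; 60 0 0 0 0 0 0; 60 0 0 0 0 0 0; 60 0.003 -0.002 -0.05 0 0 0; 60 0.007 -0.004 -0.1 0 0 0
60 0.024 0.005 -0.068 0 -0.021 0.013; 60 0.048 0.01 -0.137 -0.001 -0.043 0.026; 70 0.093 0.064 -0.132 -0.001 -0.043 0.035; 70 0.139 0.119 -0.128 -0.001 -0.043 0.044; 70 0.184 0.173 -0.123 -0.002 -0.043 0.054
70 0.05 0.051 0.002 0 0 0.009; 70 0.1 0.102 0.004 0 0 0.018; 70 0.148 0.139 0.004 0 0 0.018; 70 0.148 0.139 0.004 0 0 0.018; 70 0.148 0.139 0.004 0 0 0.018
```

Request:
{"op": "jog_arm", "data": {"motion": "60 0 0 0 0 0 0; 60 0 0 0 0 0 0; 60 0 0 0 0 0 0; 60 0.003 -0.002 -0.05 0 0 0; 60 0.007 -0.004 -0.1 0 0 0"}}

```text
time: 35.38
tool_pos: [0.3986, 0.1671, 0.1847]
tool_rot: [-0.024, 0.654, 0.756, 0.02]
contact_force: [0.8, -0.5, 0.3]
gripper_width: 0.597
grasp_force: 0.0
```

Request:
{"op": "jog_arm", "data": {"motion": "60 0.024 0.005 -0.068 0 -0.021 0.013; 60 0.048 0.01 -0.137 -0.001 -0.043 0.026; 70 0.093 0.064 -0.132 -0.001 -0.043 0.035; 70 0.139 0.119 -0.128 -0.001 -0.043 0.044; 70 0.184 0.173 -0.123 -0.002 -0.043 0.054"}}

```text
time: 36.0
tool_pos: [0.4728, 0.2676, 0.2516]
tool_rot: [0.001, 0.685, 0.729, -0.001]
contact_force: [0.3, 0.5, -0.1]
gripper_width: 0.704
grasp_force: 0.0
```

```bash
python3 - <<'E'
from h import *
np.set_printoptions(precision=4,suppress=True)
s=state();print(s["time"],s["tool_pos"])
nv=np.array([np.cos(np.radians(YW)),np.sin(np.radians(YW)),0]);uu=np.array([-H[0],-H[1],H[2]])
for c in("top","wrist","scene"):
    f=grab_frame(c)
    if c!="wrist":
        print(c,[(n,[(round(dd["p"],2),np.round(dd["at"],4).tolist()) for dd in place_of(c,n)][:1]) for n in("stirrer","stirrer_handle")])
        r=cut_out(c,"stirrer")
        if r:
            p=pts(f,r[0]["pixels"])-F0;t=p@H;print(" t",np.percentile(t,[1,99]),"lat med",np.median(p@nv),"u 95",np.percentile(p@uu,[50,95]))
    print(c,[(n,[(round(dd["p"],2),np.round(dd["at"],4).tolist()) for dd in place_of(c,n)][:1]) for n in("probe_clip","clip_grip","probe_tip")])
E
```

```text
36.0 [0.4728 0.2676 0.2516]
top [('stirrer', [(0.89, [0.3899, 0.276, 0.0286])]), ('stirrer_handle', [(0.82, [0.3999, 0.1685, 0.1496])])]
 t [0.0048 0.2031] lat med 0.0017900612382635377 u 95 [0.0053 0.0093]
top [('probe_clip', [(0.41, [0.391, 0.2214, 0.001])]), ('clip_grip', []), ('probe_tip', [(0.47, [0.507, 0.0864, 0.0395])])]
wrist [('probe_clip', [(0.78, [0.5315, 0.3458, 0.1217])]), ('clip_grip', [(0.7, [0.5355, 0.3438, 0.1609])]), ('probe_tip', [(0.72, [0.5503, 0.3453, 0.0978])])]
scene [('stirrer', [(0.78, [0.3885, 0.281, 0.0315])]), ('stirrer_handle', [(0.76, [0.4055, 0.1673, 0.1473])])]
 t [0.0093 0.2027] lat med -0.007305751178961379 u 95 [0.0023 0.0079]
scene [('probe_clip', [(0.61, [0.5357, 0.3477, 0.1236])]), ('clip_grip', [(0.66, [0.5347, 0.3463, 0.1592])]), ('probe_tip', [(0.69, [0.5442, 0.3418, 0.0967])])]
```

Request:
{"op": "jog_arm", "data": {"motion": "70 0.05 0.051 0.002 0 0 0.009; 70 0.1 0.102 0.004 0 0 0.018; 70 0.148 0.139 0.004 0 0 0.018; 70 0.148 0.139 0.004 0 0 0.018; 70 0.148 0.139 0.004 0 0 0.018"}}

```text
time: 37.52
tool_pos: [0.5365, 0.3446, 0.249]
tool_rot: [0.001, 0.694, 0.72, -0.001]
contact_force: [-0.1, 0.2, -0.7]
gripper_width: 0.699
grasp_force: 0.0
```

```bash
python3 - <<'E'
from h import *
np.set_printoptions(precision=4,suppress=True)
s=state();print(s["time"],s["tool_pos"],s["joint_pos"])
f=grab_frame("wrist");save(f,"w9");P=pts(f)
print([(n,[(round(dd["p"],2),np.round(dd["at"],4).tolist()) for dd in place_of("wrist",n)][:1]) for n in("probe_clip","clip_grip","probe_tip","riser")])
# lip top
m=(abs(P[:,2]-.121)<.0025)&(abs(P[:,0]-.536)<.012)&(P[:,1]>.26)&(P[:,1]<.41)
q=P[m];print("lip",len(q));
if len(q)>20:
    k=np.polyfit(q[:,1],q[:,0],1);print("x=",k,"yaw",np.degrees(-np.arctan(k[0])), "at .345",np.polyval(k,.345),np.percentile(q[:,0]-np.polyval(k,q[:,1]),[5,95]))
m=(P[:,2]>.135)&(P[:,2]<.172)&(abs(P[:,0]-.53)<.04)&(abs(P[:,1]-.345)<.03);q=P[m];print(len(q),q.min(0),q.max(0))
for z in (.14,.15,.157,.165):
    k=q[abs(q[:,2]-z)<.003];
    if len(k)>5: print(z,len(k),k.min(0)[:2],k.max(0)[:2])
E
```

```text
37.525 [0.5365 0.3446 0.249 ] [ 0.4553  0.0737  1.5615 -0.0023  1.5082  0.4197]
[('probe_clip', [(0.8, [0.5297, 0.3458, 0.1208])]), ('clip_grip', [(0.59, [0.5344, 0.3451, 0.1604])]), ('probe_tip', [(0.77, [0.5475, 0.3469, 0.0976])]), ('riser', [(0.86, [0.5844, 0.3314, 0.0019])])]
lip 394
x= [-0.0304  0.5458] yaw 1.7391814149953169 at .345 0.5353077666972574 [-0.0014  0.0013]
757 [0.5106 0.3355 0.135 ] [0.5499 0.3543 0.1713]
0.14 135 [0.5228 0.336 ] [0.5499 0.354 ]
0.15 91 [0.5198 0.3355] [0.544  0.3542]
0.157 101 [0.5157 0.3358] [0.5438 0.3539]
0.165 175 [0.5106 0.3355] [0.5438 0.3543]
```

View pics/w9.png

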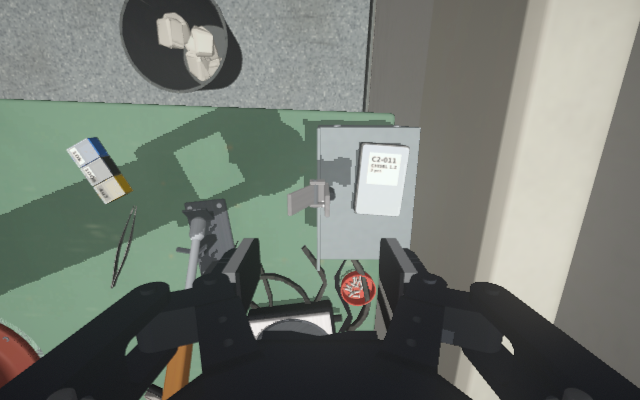

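Wrist view: the clip is at px (312,197) on the lip (320 column), its slanted lever towards the robot. The stirrer is in the rest (195,260) at left. Pinch the clip.

```bash
rm -f cmd.json; python3 - <<'E'
from h import *
np.set_printoptions(precision=4,suppress=True)
nv=np.array([np.cos(np.radians(YW)),np.sin(np.radians(YW)),0]);uu=np.array([-H[0],-H[1],H[2]])
f=grab_frame("wrist");p=pts(f)-F0;t=p@H;la=p@nv;up=p@uu
for a in np.arange(-6,44,4):
    m=(abs(t-a/1e3)<.002)&(abs(la)<.016)&(up>-.002)&(up<.014)
    print(a,m.sum(),*(np.r_[np.percentile(la[m],[2,98]),np.percentile(up[m],[50,98])].round(4) if m.sum()>4 else []))
m=(abs(la)<.013)&(up>-.006)&(up<.014)&(t>.1);print(np.percentile(t[m],[95,99,99.8]) if m.sum() else 0)
Qc=rot(1.8)
plan([([.5363,.3448,.18],Qc,70,35),([.5363,.3448,.138],Qc,70,15,1)])
E
```

```text
-6 1
-2 147 -0.0133 0.015 0.0062 0.0134
2 8 -0.0027 0.0071 0.0057 0.0073
6 35 -0.0048 0.0091 0.0066 0.009
10 41 -0.0066 0.0085 0.0077 0.0097
14 47 -0.0075 0.0089 0.0071 0.0097
18 44 -0.0058 0.0091 0.0075 0.0097
22 43 -0.0074 0.0086 0.0075 0.0092
26 58 -0.0067 0.0088 0.0062 0.0094
30 40 -0.0043 0.0068 0.0046 0.0074
34 28 -0.0032 0.005 0.004 0.0054
38 29 -0.0035 0.0054 0.004 0.0064
42 67 -0.0155 0.0142 0.0039 0.0089
[0.1885 0.1918 0.1927]
70 0.001 0 0.07 0 0.001 0.001; 70 0.001 -0.001 0.139 0 0.001 0.002; 70 0.001 -0.001 0.167 0 0.001 0.002; 70 0.001 -0.001 0.195 0 0.001 0.002; 70 0.001 -0.001 0.223 0 0.001 0.002
70 0 0 0 0 0 0; 70 0 0 0 0 0 0; 70 0 0 0 0 0 0; 70 0 0 0 0 0 0; 70 0 0 0 0 0 0
```

Request:
{"op": "jog_arm", "data": {"motion": "70 0.001 0 0.07 0 0.001 0.001; 70 0.001 -0.001 0.139 0 0.001 0.002; 70 0.001 -0.001 0.167 0 0.001 0.002; 70 0.001 -0.001 0.195 0 0.001 0.002; 70 0.001 -0.001 0.223 0 0.001 0.002"}}

```text
time: 38.45
tool_pos: [0.5371, 0.3454, 0.1385]
tool_rot: [0.001, 0.696, 0.718, 0.001]
contact_force: [-0.7, -0.4, -0.1]
gripper_width: 0.697
grasp_force: 0.0
```

Request:
{"op": "jog_arm", "data": {"motion": "70 0 0 0 0 0 0; 0 0 0 0 0 0 0; 0 0 0 0 0 0 0; 0 0 0 0 0 0 0; 0 0 0 0 0 0 0"}}

```text
time: 39.08
tool_pos: [0.5382, 0.3459, 0.1412]
tool_rot: [0.001, 0.695, 0.719, 0.002]
contact_force: [-0.8, -0.4, 7.3]
gripper_width: 0.168
grasp_force: 61.6
```

```bash
rm -f cmd.json; python3 - <<'E'
from h import *
np.set_printoptions(precision=4,suppress=True)
s=state();print(s["time"],s["tool_pos"],s["contact_force"],s["ft_torque"],s["gripper_width"],s["grasp_force"])
f=grab_frame("top")
C=np.array([.509,.086]);print([(round(dd["p"],2),np.round((dd["at"]-np.r_[C,.041])*1e3,1).tolist()) for dd in place_of("top","bead_0")])
E
```

```text
39.075 [0.5382 0.3459 0.1412] [-0.7537 -0.4435  7.3419] [-0.0486  0.2013  0.0103] 0.16820027664825557 61.559661626815796
[(0.61, [-36.7, -21.7, 2.8]), (0.61, [-17.3, -27.3, 2.1]), (0.56, [43.2, 1.6, -1.2]), (0.52, [9.3, 38.6, -0.7]), (0.49, [-2.4, -46.5, 0.7]), (0.42, [28.6, 31.4, 0.8]), (0.41, [-45.7, 8.8, -1.4]), (0.4, [32.9, -24.1, 1.4])]
```

```bash
python3 - <<'E'
from h import *
p,r=load();Qd=rot(10)
plan([(p+[0,0,.03],r,0,10),(p+[0,0,.08],r,0,35),([.50,.22,.22],rot(6),0,40),([.445,.085,.20],Qd,0,40)])
E
```

```text
0 0 0 -0.02 0 0 0; 0 0 0 -0.04 0 0 0; 0 0 0 -0.06 0 0 0; 0 0 0.001 -0.11 0 0 0; 0 0 0.001 -0.16 0 0 0
0 -0.062 -0.021 0 0.001 0 -0.012; 0 -0.124 -0.042 0.001 0.002 0 -0.024; 0 -0.187 -0.064 0.001 0.003 -0.001 -0.036; 0 -0.249 -0.085 0.002 0.004 -0.001 -0.048; 0 -0.315 -0.115 0.011 0.004 -0.001 -0.06
0 -0.064 -0.035 0.01 0 0 -0.011; 0 -0.128 -0.071 0.02 0 0 -0.023; 0 -0.191 -0.106 0.03 0 0 -0.035; 0 -0.191 -0.106 0.03 0 0 -0.035; 0 -0.191 -0.106 0.03 0 0 -0.035
```

Request:
{"op": "jog_arm", "data": {"motion": "0 0 0 -0.02 0 0 0; 0 0 0 -0.04 0 0 0; 0 0 0 -0.06 0 0 0; 0 0 0.001 -0.11 0 0 0; 0 0 0.001 -0.16 0 0 0"}}

```text
time: 39.8
tool_pos: [0.5365, 0.3451, 0.2186]
tool_rot: [0.0, 0.695, 0.719, -0.001]
contact_force: [0.7, -0.3, 0.4]
gripper_width: 0.166
grasp_force: 60.8
```

Request:
{"op": "jog_arm", "data": {"motion": "0 -0.062 -0.021 0 0.001 0 -0.012; 0 -0.124 -0.042 0.001 0.002 0 -0.024; 0 -0.187 -0.064 0.001 0.003 -0.001 -0.036; 0 -0.249 -0.085 0.002 0.004 -0.001 -0.048; 0 -0.315 -0.115 0.011 0.004 -0.001 -0.06"}}

```text
time: 40.42
tool_pos: [0.4844, 0.185, 0.2133]
tool_rot: [-0.001, 0.662, 0.749, -0.002]
contact_force: [0.1, -0.2, 0.2]
gripper_width: 0.164
grasp_force: 60.8
```

Request:
{"op": "jog_arm", "data": {"motion": "0 -0.064 -0.035 0.01 0 0 -0.011; 0 -0.128 -0.071 0.02 0 0 -0.023; 0 -0.191 -0.106 0.03 0 0 -0.035; 0 -0.191 -0.106 0.03 0 0 -0.035; 0 -0.191 -0.106 0.03 0 0 -0.035"}}

```text
time: 41.05
tool_pos: [0.4437, 0.0848, 0.1985]
tool_rot: [-0.001, 0.643, 0.766, -0.002]
contact_force: [-0.1, -0.2, -0.9]
gripper_width: 0.17
grasp_force: 60.8
```

```bash
rm -f cmd.json; python3 - <<'E'
from h import *
np.set_printoptions(precision=4,suppress=True)
s=state();T=R.from_quat(np.roll(s["tool_rot"],-1));print(s["time"],s["tool_pos"],s["tool_rot"],s["contact_force"],s["gripper_width"],s["grasp_force"])
f=grab_frame("wrist");save(f,"w10");P=pts(f);np.savez("w10.npz",P=P)
p=P[(abs(P[:,2]-.078)<.004)&(np.linalg.norm(P[:,:2]-[.509,.086],axis=1)<.062)&(np.linalg.norm(P[:,:2]-[.509,.086],axis=1)>.047)]
A=np.c_[2*p[:,:2],np.ones(len(p))];q=np.linalg.lstsq(A,(p[:,:2]**2).sum(1),rcond=None)[0];print("rim",len(p),q[:2],np.sqrt(q[2]+q[0]**2+q[1]**2),p.min(0),p.max(0))
t=T.inv().apply(P-s["tool_pos"]);k=t[(abs(t[:,0])<.02)&(abs(t[:,1])<.03)&(t[:,2]>-.01)&(t[:,2]<.06)]
for z in np.arange(-.008,.06,.004):
    m=k[abs(k[:,2]-z)<.002]
    if len(m)>3:print("z%.3f"%z,len(m),"x",np.percentile(m[:,0],[2,98]),"y",np.percentile(m[:,1],[2,25,75,98]))
E
```

```text
41.05 [0.4437 0.0848 0.1985] [-0.0012  0.6427  0.7661 -0.0025] [-0.0832 -0.2221 -0.9225] 0.16994252417125413 60.81264853477478
rim 1335 [0.5088 0.0854] 0.053020254900762266 [0.4545 0.0303 0.074 ] [0.564  0.1398 0.0808]
z-0.008 214 x [-0.0063  0.0115] y [-0.0188 -0.0089  0.0089  0.0187]
z-0.004 93 x [0.0069 0.0114] y [-0.0132 -0.0072  0.0071  0.0131]
z0.000 41 x [0.007  0.0085] y [-0.0069 -0.0054  0.0053  0.0068]
z0.004 41 x [0.0074 0.0085] y [-0.0073 -0.0056  0.0055  0.0071]
z0.008 333 x [-0.0124  0.0114] y [-0.0084 -0.0042  0.0008  0.0058]
z0.012 189 x [-0.0105  0.012 ] y [-0.0081 -0.0031  0.0014  0.0068]
z0.016 343 x [-0.0101  0.0113] y [-0.0094 -0.0009  0.0026  0.0084]
z0.020 54 x [0.0019 0.0111] y [-0.012  -0.0107  0.009   0.0124]
z0.024 42 x [0.0004 0.0065] y [-0.0141 -0.0134 -0.0121  0.0116]
z0.028 48 x [-0.0013  0.0063] y [-0.0157 -0.0155 -0.0142 -0.0099]
z0.032 84 x [-0.0064  0.0063] y [-0.0187 -0.018  -0.0164  0.0092]
z0.036 17 x [-0.0021  0.0063] y [-0.019   0.0028  0.0086  0.0098]
z0.040 7 x [-0.0005  0.005 ] y [0.0028 0.0077 0.0094 0.01  ]
```

View pics/w10.png

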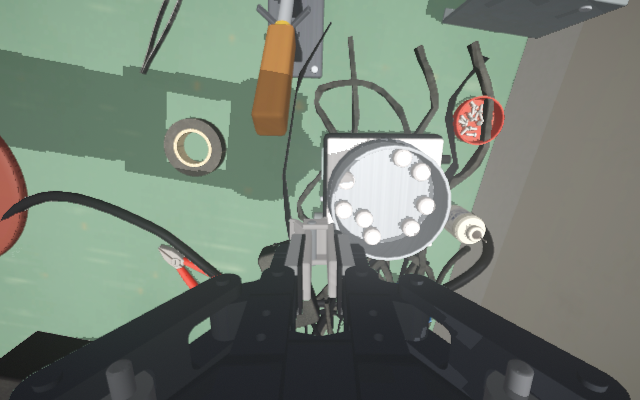

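Wrist view: the clip is held at px (313,250), and the dish rim is centred near (388,200). The beads at (346,182) and (344,210) leave a gap at the chosen rim spot. Move over it.

```bash
python3 - <<'E'
from h import *
C=np.array([.5088,.0855]);e=np.array([np.cos(np.radians(190)),np.sin(np.radians(190))]);X=C+.0503*e;Qd=rot(10)
print(X);plan([([*X,.16],Qd,0,30),([*X,.130],Qd,0,15,1)])
E
```

```text
[0.45926417 0.0767655 ]
0 -0.011 0.014 0.038 -0.002 0 0; 0 -0.022 0.028 0.077 -0.004 0.001 0.001; 0 -0.022 0.028 0.107 -0.004 0.001 0.001; 0 -0.022 0.028 0.137 -0.004 0.001 0.001; 0 -0.022 0.028 0.137 -0.004 0.001 0.001
```

Request:
{"op": "jog_arm", "data": {"motion": "0 -0.011 0.014 0.038 -0.002 0 0; 0 -0.022 0.028 0.077 -0.004 0.001 0.001; 0 -0.022 0.028 0.107 -0.004 0.001 0.001; 0 -0.022 0.028 0.137 -0.004 0.001 0.001; 0 -0.022 0.028 0.137 -0.004 0.001 0.001"}}

```text
time: 41.72
tool_pos: [0.4576, 0.0763, 0.1279]
tool_rot: [-0.001, 0.643, 0.766, -0.001]
contact_force: [-0.0, 0.7, -0.1]
gripper_width: 0.166
grasp_force: 60.8
```

```bash
python3 - <<'E'
from h import *
np.set_printoptions(precision=4,suppress=True)
s=state();T=R.from_quat(np.roll(s["tool_rot"],-1));print(s["time"],s["tool_pos"],s["tool_rot"])
f=grab_frame("wrist");save(f,"w11");P=pts(f)
r=np.linalg.norm(P[:,:2]-[.5088,.0855],axis=1)
p=P[(abs(P[:,2]-.078)<.0025)&(r<.060)&(r>.047)]
A=np.c_[2*p[:,:2],np.ones(len(p))];q=np.linalg.lstsq(A,(p[:,:2]**2).sum(1),rcond=None)[0];print("rim",len(p),q[:2],np.sqrt(q[2]+q[0]**2+q[1]**2))
C=q[:2];v=s["tool_pos"][:2]-C;print("r_tcp",np.linalg.norm(v),np.degrees(np.arctan2(v[1],v[0])))
t=T.inv().apply(P-s["tool_pos"])
k=t[(abs(t[:,0])<.04)&(t[:,1]<.02)&(t[:,1]>-.02)&(abs(P[:,2]-.078)<.003)]
for x in np.arange(-.03,.04,.008):
    m=k[abs(k[:,0]-x)<.004]
    if len(m)>3:print("x%.3f"%x,len(m),np.percentile(m[:,1],[3,50,97]))
load()
E
```

```text
41.725 [0.4576 0.0763 0.1279] [-0.0012  0.6429  0.7659 -0.0011]
rim 1722 [0.5088 0.0854] 0.05301451314585206
r_tcp 0.05201854899827431 -169.97378795869784
x0.002 33 [-0.0017 -0.0004  0.001 ]
x0.010 53 [-0.001   0.0003  0.0019]
x0.018 57 [0.0003 0.0023 0.0045]
x0.026 68 [0.003  0.0062 0.0094]
x0.034 80 [0.0081 0.0116 0.0161]
cmd-vs-meas mm 1.4 deg 0.12
```

Request:
{"op": "jog_arm", "data": {"motion": "0 0 0.002 0.012 0 0 0; 0 0 0.002 0.024 0 0 0; 0 0 0.002 0.034 0 0 0; 0 0 0.002 0.034 0 0 0; 0 0 0.002 0.034 0 0 0"}}

```text
time: 42.4
tool_pos: [0.4598, 0.0761, 0.1124]
tool_rot: [0.0, 0.643, 0.766, -0.0]
contact_force: [0.9, -0.0, 0.2]
gripper_width: 0.166
grasp_force: 60.8
```

```bash
python3 - <<'E'
from h import *
np.set_printoptions(precision=4,suppress=True)
for i in range(3):
    f=grab_frame("wrist");s=state();T=R.from_quat(np.roll(s["tool_rot"],-1));print(s["time"],s["tool_pos"],s["contact_force"])
    P=pts(f);t=T.inv().apply(P-s["tool_pos"])
    k=t[(abs(t[:,0])<.04)&(t[:,1]<.02)&(t[:,1]>-.02)&(abs(P[:,2]-.078)<.003)]
    for x in (.014,.018,.026):
        m=k[abs(k[:,0]-x)<.003]
        if len(m)>3:print("x%.3f"%x,len(m),np.percentile(m[:,1],[3,50,97]))
f=grab_frame("scene");print([(n,[(round(dd["p"],2),np.round(dd["at"],4).tolist()) for dd in place_of("scene",n)][:1]) for n in("probe_clip","probe_tip")])
E
```

```text
42.45 [0.4599 0.0761 0.1126] [-0.9516 -0.3356  0.37  ]
x0.014 48 [-0.0029 -0.0017  0.0005]
x0.018 49 [-0.002  -0.0004  0.0014]
x0.026 58 [0.0008 0.0032 0.0058]
42.5 [0.4599 0.0761 0.1126] [-0.4035  0.2855  0.2201]
x0.014 48 [-0.0029 -0.0016  0.0006]
x0.018 49 [-0.0022 -0.0004  0.0018]
x0.026 60 [0.0008 0.0033 0.0058]
42.55 [0.4599 0.0761 0.1126] [ 0.0134 -0.3906 -1.1867]
x0.014 49 [-0.0034 -0.0016  0.0003]
x0.018 51 [-0.0022 -0.0003  0.0015]
x0.026 58 [0.0009 0.0033 0.0057]
[('probe_clip', [(0.63, [0.461, 0.0744, 0.0951])]), ('probe_tip', [(0.68, [0.4687, 0.0721, 0.0664])])]
```

Request:
{"op": "jog_arm", "data": {"motion": "0 0 0 0.008 0 0 0; 0 0 0 0.016 0 0 0; 0 0 0 0.022 0 0 0; 0 0 0 0.027 0 0 0; 0 0 0 0.03 0 0 0"}}

```text
time: 43.32
tool_pos: [0.4598, 0.0761, 0.0981]
tool_rot: [-0.0, 0.643, 0.766, -0.0]
contact_force: [-4.2, -0.9, 10.0]
gripper_width: 0.168
grasp_force: 61.6
```

```bash
python3 - <<'E'
from h import *
np.set_printoptions(precision=4,suppress=True)
f=grab_frame("wrist");s=state();T=R.from_quat(np.roll(s["tool_rot"],-1));print(s["time"],s["tool_pos"],s["contact_force"],s["ft_torque"])
P=pts(f);t=T.inv().apply(P-s["tool_pos"]);k=t[(abs(t[:,0])<.02)&(abs(t[:,1])<.03)&(t[:,2]>-.01)&(t[:,2]<.06)]
for z in np.arange(.004,.05,.004):
    m=k[abs(k[:,2]-z)<.002]
    if len(m)>3:print("z%.3f"%z,len(m),"x",np.percentile(m[:,0],[2,98]),"y",np.percentile(m[:,1],[2,25,75,98]))
E
```

```text
43.375 [0.4597 0.0761 0.0982] [-3.4909 -0.1511  4.394 ] [ 0.0047  0.621  -0.0165]
z0.004 35 x [0.0071 0.0084] y [-0.0074 -0.0058  0.0055  0.0071]
z0.008 333 x [-0.0123  0.0113] y [-0.0084 -0.0042  0.0008  0.0061]
z0.012 214 x [-0.0104  0.0122] y [-0.008  -0.003   0.002   0.0064]
z0.016 325 x [-0.0099  0.0113] y [-0.01   -0.0009  0.0025  0.0073]
z0.020 153 x [-0.0196  0.0196] y [-0.012  -0.002   0.0009  0.0117]
z0.024 58 x [0.0004 0.0187] y [-0.0141 -0.0134 -0.0103  0.0108]
z0.028 52 x [-0.0013  0.0194] y [-0.0156 -0.0151 -0.0118 -0.0009]
z0.032 96 x [-0.0057  0.0176] y [-0.0191 -0.0183 -0.0163  0.0091]
z0.036 23 x [0.0003 0.0184] y [-0.0191 -0.0013  0.0044  0.0095]
z0.040 41 x [-0.0038  0.0198] y [-0.0037  0.0061  0.0131  0.019 ]
z0.044 331 x [-0.0161  0.0196] y [0.0017 0.0086 0.0159 0.0294]
z0.048 55 x [-0.0161  0.0187] y [-0.0029  0.0134  0.0265  0.0296]
```

Request:
{"op": "jog_arm", "data": {"motion": "0 0 0 0.004 0 0 0; 0 0 0 0.005 0 0 0; 0 0 0 0.005 0 0 0; 70 0 0 0.005 0 0 0; 70 0 0 0.005 0 0 0"}}

```text
time: 44.0
tool_pos: [0.459, 0.0761, 0.0942]
tool_rot: [-0.001, 0.643, 0.766, -0.001]
contact_force: [-1.1, -0.1, -1.0]
gripper_width: 0.586
grasp_force: 0.5
```

Request:
{"op": "jog_arm", "data": {"motion": "75 0 0 0 0 0 0; 75 0 0 0 0 0 0; 75 0 0 -0.06 0 0 0; 75 0 0 -0.12 0 0 0; 75 0 0 -0.2 0 0 0"}}

```text
time: 44.62
tool_pos: [0.4592, 0.0762, 0.195]
tool_rot: [-0.001, 0.643, 0.766, -0.001]
contact_force: [0.4, -0.3, -0.2]
gripper_width: 0.753
grasp_force: 0.0
```

```bash
rm -f cmd.json; python3 - <<'E'
from h import *
np.set_printoptions(precision=4,suppress=True)
s=state();T=R.from_quat(np.roll(s["tool_rot"],-1));print(s["time"],s["tool_pos"],s["contact_force"],s["gripper_width"])
ims=[]
for c in("wrist","scene"):
    f=grab_frame(c);save(f,c+"12")
    print(c,[(n,[(round(dd["p"],2),np.round(dd["at"],4).tolist()) for dd in place_of(c,n)][:1]) for n in("probe_clip","clip_grip","probe_tip")])
    P=pts(f);e=np.array([np.cos(np.radians(10)),np.sin(np.radians(10))]);th=np.array([.5088,.0855])-.0535*e
    d=P-[*th,.078];x=d[:,:2]@e;y=d[:,:2]@[-e[1],e[0]];m=(abs(y)<.016)&(abs(x)<.035)&(d[:,2]>.004)&(d[:,2]<.06)
    print("  top z",np.percentile(d[m,2],[98,100]) if m.sum() else 0)
    for z in (.01,.02,.03,.036,.042,.046,.05):
        k=m&(abs(d[:,2]-z)<.002)
        if k.sum()>3:print("  z",z,k.sum(),"x",np.percentile(x[k],[2,98]),"y",np.percentile(y[k],[2,98]))
a=cv2.imread("pics/wrist12.png")[120:320,200:460];b=cv2.imread("pics/scene12.png")[170:290,320:476]
cv2.imwrite("pics/c12.png",np.hstack([cv2.resize(a,(400,308)),cv2.resize(b,(400,308))]))
E
```

```text
44.625 [0.4592 0.0762 0.195 ] [ 0.3779 -0.2975 -0.1735] 0.752866625982813
wrist [('probe_clip', [(0.6, [0.4517, 0.0773, 0.0766])]), ('clip_grip', []), ('probe_tip', [(0.86, [0.4676, 0.075, 0.0552])])]
  top z [0.0488 0.05  ]
  z 0.01 227 x [-0.0066  0.0114] y [-0.0134  0.0107]
  z 0.02 90 x [-0.0099  0.0142] y [-0.009   0.0074]
  z 0.03 81 x [-0.0145  0.0083] y [-0.0092  0.0074]
  z 0.036 69 x [-0.017   0.0092] y [-0.01    0.0074]
  z 0.042 82 x [-0.0222  0.0085] y [-0.0096  0.0073]
  z 0.046 177 x [-0.0232  0.0092] y [-0.01    0.0071]
  z 0.05 67 x [0.0062 0.0092] y [-0.0097  0.0071]
scene [('probe_clip', [(0.78, [0.4573, 0.0725, 0.0803])]), ('clip_grip', [(0.71, [0.4566, 0.0736, 0.1122])]), ('probe_tip', [(0.66, [0.465, 0.0737, 0.0558])])]
  top z [0.047  0.0478]
  z 0.01 23 x [-0.0092  0.0064] y [-0.0153  0.0092]
  z 0.02 19 x [-0.0144  0.0066] y [-0.0109  0.0055]
  z 0.03 24 x [-0.0187  0.0072] y [-0.0115  0.0057]
  z 0.036 24 x [-0.0212  0.0066] y [-0.0112  0.0055]
  z 0.042 31 x [-0.0246  0.0068] y [-0.0111  0.0049]
  z 0.046 34 x [-0.0242  0.0092] y [-0.0116  0.0051]
```

View pics/c12.png

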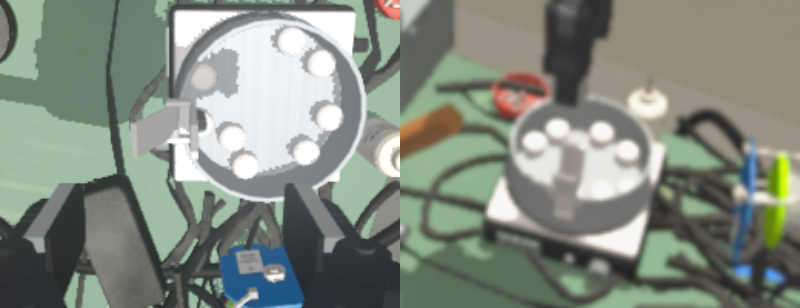

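The left half shows the clip astride the rim at px (180,120) with its probe inside, and all 8 beads still in the dish. The lever tops are 48 mm above the rim, so it is fully down, and the arm is clear. Handing in.

```bash
python3 -c "
from plant import *
print(state()['time']);print(job_done())"
```

```text
45.025
the job is handed in; nothing more can be done
None
```

The job is handed in at 45 s: all 8 beads were stirred and are still in the dish, the stirrer is back in its rest handle end up, and the clip is fully down on the dish rim with its probe inside. Beads were not tracked one by one; at the last check they lay about 8 mm or more from every starting spot, measured to about 4 mm. The bottle and cup were not touched.

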